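# Change the sleeve on the spindle sander for finishing

### The job

Change the bench spindle sander over to finishing: first turn its speed dial, which sits in the well on top of the machine, back to the stop (off); then lift the worn brown sleeve off the drum and put it in the dark grey scrap bin, push the fresh green sleeve fully home on the drum, and only then turn the dial up to the green mark. Put every spare red or blue sleeve that stands on the bench into the bin of its own colour (at any time), without knocking over the spray can.

Things in the scene. Friction and masses are not known exactly. Their poses are not given: they have to be found in the camera images.
- sander: bench spindle sander, 180 mm (x) by 290 mm (y), fixed to the bench, blue housing; its flat top is 60 mm above the bench. Origin under its centre; +y half carries the sanding table with the drum, -y half the square well with the speed dial, 147 mm from the drum
- drum_seat (a point): point on the drum's axis at table height, 60 mm above the bench, where the underside of a sleeve rests when fully home. The upright rubber drum is 38 mm across for 50 mm, then a cone to 29 mm across at 57 mm, with a nut on top; a sleeve has 1.5 mm play all round. Two sprung keys (on the drum's +y and -y sides, 12 to 40 mm up) grip it, so it does not slide down by itself: push it on, pull it off with under 10 N
- drum_top (a point): tip of the nut on the drum axis, 66.5 mm above drum_seat (so 3.5 mm below the upper rim of a sleeve that is home)
- speed_dial (a joint): dial with a grip bar 36 x 13 x 25 mm high on a 42 mm skirt, in a square well 86 mm wide, 28 mm deep; the bar's top is 2 mm above the lip. Rad, 0 at the stop (off), growing clockwise from above to 2.5; green mark at 0.9; stays where left (0.04 Nm). At value q the bar lies along, and its white pointer shows, the direction 2.618 - q from the sander's +x (counter-clockwise)
- dial_grip (a point): point on the dial's axis inside its grip bar, 56 mm above the bench, 6 mm below the top of the bar; the bar's foot (top of the skirt) is 18 mm lower
- green_sleeve_mid (a point): fresh green abrasive sleeve, stiff tube of one colour, 47 mm outside diameter, 41 mm bore, 70 mm long, about 60 g, standing upright on the bench (it may get knocked over); this point is its centre, half-way up, z along its bore
- worn_sleeve_mid (a point): worn dark-brown abrasive sleeve, 47 mm outside, 41 mm bore, 70 mm long, on the drum at the start; this point is its centre, half-way up, z along its bore
- red_sleeve_1_mid (a point): spare red abrasive sleeve (may be absent), stiff tube of one colour, 47 mm outside diameter, 41 mm bore, 70 mm long, about 60 g, standing upright on the bench (it may get knocked over); this point is its centre, half-way up, z along its bore
- red_sleeve_2_mid (a point): spare red abrasive sleeve (may be absent), stiff tube of one colour, 47 mm outside diameter, 41 mm bore, 70 mm long, about 60 g, standing upright on the bench (it may get knocked over); this point is its centre, half-way up, z along its bore
- red_sleeve_3_mid (a point): spare red abrasive sleeve (may be absent), stiff tube of one colour, 47 mm outside diameter, 41 mm bore, 70 mm long, about 60 g, standing upright on the bench (it may get knocked over); this point is its centre, half-way up, z along its bore
- blue_sleeve_1_mid (a point): spare blue abrasive sleeve (may be absent), stiff tube of one colour, 47 mm outside diameter, 41 mm bore, 70 mm long, about 60 g, standing upright on the bench (it may get knocked over); this point is its centre, half-way up, z along its bore
- blue_sleeve_2_mid (a point): spare blue abrasive sleeve (may be absent), stiff tube of one colour, 47 mm outside diameter, 41 mm bore, 70 mm long, about 60 g, standing upright on the bench (it may get knocked over); this point is its centre, half-way up, z along its bore
- blue_sleeve_3_mid (a point): spare blue abrasive sleeve (may be absent), stiff tube of one colour, 47 mm outside diameter, 41 mm bore, 70 mm long, about 60 g, standing upright on the bench (it may get knocked over); this point is its centre, half-way up, z along its bore
- red_bin: red open plastic picking bin, fixed in place, 120 mm (x) by 168 mm (y) outside, 3 mm walls 52 mm high, 30 mm at the front (-x) and the front 37 mm of the sides; origin at the middle of its underside; it has room for three sleeves standing side by side along y
- blue_bin: blue open plastic picking bin, fixed in place, 120 mm (x) by 168 mm (y) outside, 3 mm walls 52 mm high, 30 mm at the front (-x) and the front 37 mm of the sides; origin at the middle of its underside; it has room for three sleeves standing side by side along y
- scrap_bin: dark grey scrap bin: open plastic picking bin, fixed in place, 120 mm (x) by 168 mm (y) outside, 3 mm walls 52 mm high, 30 mm at the front (-x) and the front 37 mm of the sides; origin at the middle of its underside; it has room for three sleeves standing side by side along y
- spray_can: bystander: white aerosol can, 54 mm in diameter, 181 mm high, standing at the back; origin at the centre of its underside

How it is judged:
On the way, in this order (a step that is already met when the one before it is completed fails the run):
1. the speed dial is turned back to its stop, with the worn sleeve still on the drum (value of joint speed_dial below 0.12 rad and distance between worn_sleeve_mid and drum_seat below 0.05 m), for 0.2 s.
2. with the dial off, the worn sleeve is off the drum and in the scrap bin (value of joint speed_dial below 0.12 rad and x of worn_sleeve_mid in the frame of scrap_bin between -0.055 and 0.055 m and y of worn_sleeve_mid in the frame of scrap_bin between -0.08 and 0.08 m and z of worn_sleeve_mid in the frame of scrap_bin below 0.075 m), for 0.2 s.
3. with the dial still off, the green sleeve is fully home on the drum (value of joint speed_dial below 0.12 rad and horizontal distance between green_sleeve_mid and drum_seat below 0.005 m and z of green_sleeve_mid in the frame of drum_seat between 0.031 and 0.039 m and angle between green_sleeve_mid's own z axis and vertical below 0.07 rad), for 0.2 s.
4. with the green sleeve home, the dial is turned up to the green mark (horizontal distance between green_sleeve_mid and drum_seat below 0.005 m and z of green_sleeve_mid in the frame of drum_seat between 0.031 and 0.039 m and angle between green_sleeve_mid's own z axis and vertical below 0.07 rad and value of joint speed_dial between 0.75 and 1.05 rad), for 0.2 s.
At the end, for the whole second after the job is handed in: Green sleeve home on the drum (underside within 4 mm of the table, 5 mm of the axis, upright within 4 degrees); dial at the green mark within 0.15 rad; worn sleeve in the scrap bin, each red or blue sleeve in the bin of its colour (centre inside the walls, at most 75 mm up); all at rest (all of step 4 and x of red_sleeve_1_mid in the frame of red_bin between -0.055 and 0.055 m and y of red_sleeve_1_mid in the frame of red_bin between -0.08 and 0.08 m and z of each of red_sleeve_1_mid, red_sleeve_2_mid, red_sleeve_3_mid in the frame of red_bin below 0.075 m and linear speed of each of red_sleeve_1, red_sleeve_2, red_sleeve_3, blue_sleeve_1, blue_sleeve_2, blue_sleeve_3, worn_sleeve, green_sleeve below 0.05 m/s and x of red_sleeve_2_mid in the frame of red_bin between -0.055 and 0.055 m and y of red_sleeve_2_mid in the frame of red_bin between -0.08 and 0.08 m and x of red_sleeve_3_mid in the frame of red_bin between -0.055 and 0.055 m and y of red_sleeve_3_mid in the frame of red_bin between -0.08 and 0.08 m and x of blue_sleeve_1_mid in the frame of blue_bin between -0.055 and 0.055 m and y of blue_sleeve_1_mid in the frame of blue_bin between -0.08 and 0.08 m and z of each of blue_sleeve_1_mid, blue_sleeve_2_mid, blue_sleeve_3_mid in the frame of blue_bin below 0.075 m and x of blue_sleeve_2_mid in the frame of blue_bin between -0.055 and 0.055 m and y of blue_sleeve_2_mid in the frame of blue_bin between -0.08 and 0.08 m and x of blue_sleeve_3_mid in the frame of blue_bin between -0.055 and 0.055 m and y of blue_sleeve_3_mid in the frame of blue_bin between -0.08 and 0.08 m and x of worn_sleeve_mid in the frame of scrap_bin between -0.055 and 0.055 m and y of worn_sleeve_mid in the frame of scrap_bin between -0.08 and 0.08 m and z of worn_sleeve_mid in the frame of scrap_bin below 0.075 m); the robot touches nothing.
It fails at once if the spray can is knocked over (angle between spray_can's own z axis and vertical above 0.5 rad).
Of red_sleeve_1, red_sleeve_2, red_sleeve_3, blue_sleeve_1, blue_sleeve_2, blue_sleeve_3 only 3 to 6 are there at a start; the rules pass over those that are not, and their reading is None.
At some moment in a run one of red_sleeve_1, red_sleeve_2, red_sleeve_3, blue_sleeve_1, blue_sleeve_2, blue_sleeve_3, green_sleeve may be knocked a few centimetres aside while the robot is not near it.
It also fails if it takes over 210 s, if anything falls off the work surface, if the arm or the gripper's body presses on something with over 40 N, if the wrist force passes 120 N, or if a joint passes its speed limit or range.

### The arm

A 6-joint arm with a two-finger parallel gripper is mounted at the origin on a cart in front of the work surface, level with it; the furniture and walls round the work are solid. World frame = base frame: x ahead of the robot, y to its left, z up, the work surface at z = 0. Lengths are in m, angles in rad, forces in N, time in s.
With the tool pointing down it reaches from about 0.25 to 0.725 m from the base axis. Payload 4 kg.
Tool frame: the origin (TCP) lies midway between the tips of the shut fingers; the grasp point (between the pads) lies bot.tcp_to_grasp behind it (bot.tcp_to_grasp is the distance from the TCP to the grasp point, in m); z points along the fingers, y is the line along which they close (so a half turn about z gives the same grasp; the last joint's range is limited). The gripper opens to 85 mm and grips with 20 to 120 N. Pads are 22 mm wide; open, the fingers measure 114 mm over their backs; the gripper's body (76 mm by 85 mm) begins 54 mm behind the grasp point. The pads swing forward as they close: fully open they stand 13 mm farther back than shut.
Start: joints at [-1.312, 0.241, 0.005, 1.335, 0, 1.571], TCP at [0.128, -0.483, 0.231] pointing down, gripper open.
Joint ranges: [-2.72, 2.72], [-1.05, 1.87], [-1.09, 1.28], [-1.99, 2.15], [-1.42, 1.44], [-3.14, 3.14]. Speed limits (rad/s): [2.79, 2.79, 3.14, 3.14, 3.14, 3.14].

### API

Orientations are given as a unit quaternion [x, y, z, w].
In Python, from workcell import readout, camera, bot gives the robot as it stands. The module is installed in compiled form; this text tells all that it offers.
- The arm moves only by the tool jog_arm, never from a script. Its argument "motion" is a list of rows, each an object of numbers: "x", "y", "z": the shift along the tool's x, y, z in mm; "spin": the turn about the tool's z in degrees; "fingers": the closure, from -1 (fully open) to 1 (shut). A call has 1 to 8 rows; each row is the pose to reach, as a shift and turn from the pose commanded when the call began, along the tool's axes at that moment; what a row does not reach only later rows make up. A row lasts 1/8 s, in which the tool goes at most 62.5 mm and 10.7 degrees, less where a joint would pass 70% of its speed; a pose out of reach is approached as far as the arm can. A call with a gripper value outside its range is refused whole. The fingers move at their own pace and stop on an object; the grip force is fixed at half the most. Time passes only in rows, so rows that repeat a pose let the fingers close. It gives the time, the measured TCP pose, the force, the opening and the grip force at its end, in the units of the state.
- readout.get_obs(): the state, without advancing time (a new reading comes with each control period).
- camera(name): name is "scene" or "top" or "wrist"; returns a dict with "pixels" (400x640x3 uint8, red, green, blue), "K" (3x3 intrinsics, pixels), "dist" ([k1, k2, p1, p2, k3] as OpenCV has them; the pictures are not rectified), "rvec" (rotation vector, rad) and "tvec" (3), from world to camera coordinates, as OpenCV has them. Camera axes: x right, y down, z forward; pixel columns grow to the right and rows downward; lengths in m; the calibration is good to about 2 mm. A picture is of the moment at which its call begins. There is no depth.
- bot.job_done(): hands the job in; it is judged then, once.
The state is a dict: "clock": time; "joint_pos": joint angles; "joint_vel": joint speeds; "tau": joint torques, N m; "eef_pos": TCP position; "tool_rot": TCP orientation; "ft_force": force on the tool from outside, world axes, zero at the start; "ft_torque": the same for the moment, N m; "grip_width": finger opening in m; "grasp_force": force on a finger pad.
Only numpy, scipy, OpenCV 4.12 (cv2) and the standard library are available. Lean on these libraries where they do the work, as an engineer would, in place of code of your own. Each camera call takes 0.05 s, during which the arm holds its last target. There are 200 camera calls.

## Working session

There is one attempt and no reset: what is moved stays moved. The work goes in short steps, Python scripts to look and compute and a tool call to move; the robot and the scene stay as the last step left them, time stands still between calls to the robot, and variables do not carry over. Pictures are saved under pics/ and viewed, at most 14 in all, crops included, and the job is handed in when it is done.

Besides the shell and the picture viewer there is one more tool, called after "Call:" as a command line: name --argument value ..., lists and objects as JSON in quotes. jog_arm: Moves the arm, as the interface text tells. Its arguments: {"type":"object","properties":{"motion":{"type":"array"}},"required":["motion"]}

```bash
mkdir -p pics; cat > h.py <<'E'
import numpy as np, cv2
from workcell import readout, camera, bot
from scipy.spatial.transform import Rotation as R
def snap(name,fn=None):
    c=camera(name)
    if fn: cv2.imwrite('pics/'+fn,c['pixels'][:,:,::-1])
    return c
def ray(c,uv,z):
    """world points at height z for pixels"""
    K,d=np.array(c['K']),np.array(c['dist'])
    M=cv2.Rodrigues(np.array(c['rvec'],float))[0]; t=np.array(c['tvec'],float).ravel()
    p=cv2.undistortPoints(np.array(uv,float).reshape(-1,1,2),K,d).reshape(-1,2)
    D=np.c_[p,np.ones(len(p))]@M; C=-M.T@t
    return C+D*((np.broadcast_to(z,len(p))-C[2])/D[:,2])[:,None]
def proj(c,P):
    return cv2.projectPoints(np.array(P,float).reshape(-1,1,3),np.array(c['rvec'],float),np.array(c['tvec'],float),np.array(c['K']),np.array(c['dist']))[0].reshape(-1,2)
def st():
    o=readout.get_obs(); r=R.from_quat(o['tool_rot']).as_matrix()
    print('t',round(o['clock'],2),'tcp',np.round(np.array(o['eef_pos'])*1000,1),'x',np.round(r[:,0],3),'y',np.round(r[:,1],3),'w',round(o['grip_width'],4),'F',np.round(o['ft_force'],1),'q6',np.round(o['joint_pos'],2))
    return o
def shift(target,yawdir=None):
    """mm shift in tool axes to world target (m); spin to bring tool y along yawdir (rad)"""
    o=readout.get_obs(); r=R.from_quat(o['tool_rot']).as_matrix()
    s=r.T@(np.array(target)-o['eef_pos'])*1000
    print('shift',np.round(s,1),end=' ')
    if yawdir is not None:
        v=r.T@np.array([np.cos(yawdir),np.sin(yawdir),0]); a=np.degrees(np.arctan2(-v[0],v[1]))
        print('spin',round((a+90)%180-90,1),end='')
    print()
E
python3 - <<'E'
from h import *
st(); print(bot.tcp_to_grasp)
for n in('scene','top','wrist'):
    c=snap(n,n+'0.png'); M=cv2.Rodrigues(np.array(c['rvec'],float))[0]; print(n,-M.T@np.array(c['tvec']).ravel(),np.array(c['K'])[0,0])
E
```

```text
t 0.0 tcp [ 127.8 -482.7  230.4] x [ 0.967  0.256 -0.   ] y [ 0.256 -0.967 -0.002] w 0.0853 F [-0.4  0.4 -0.4] q6 [-1.31  0.24  0.    1.34 -0.    1.57]
0.0187
scene [ 0.20990623 -0.63975468  1.09336409] 398.1103617143376
top [-0.10614292 -0.05992584  1.45735319] 498.8931125851161
wrist [ 0.20996298 -0.46104729  0.37368166] 298.1438381750229
```

View pics/top0.png

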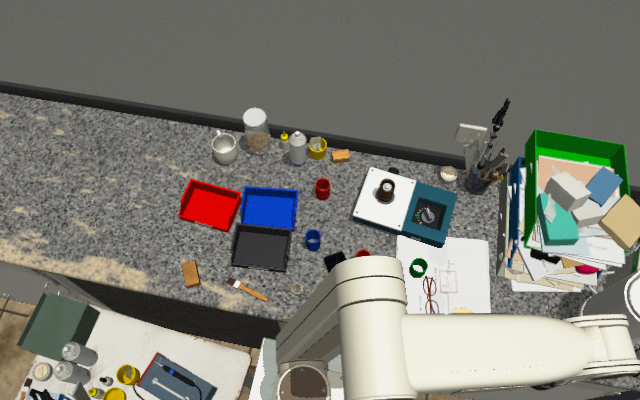

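View pics/scene0.png

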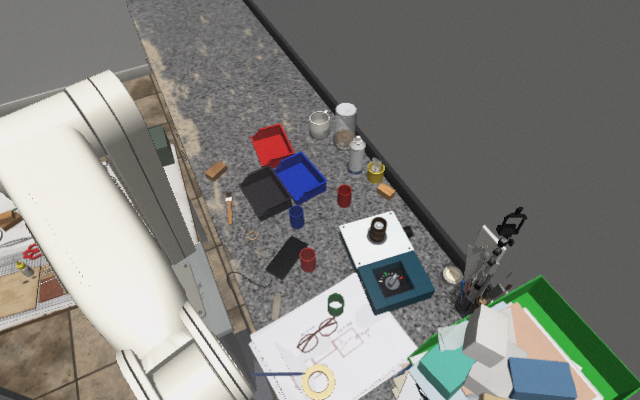

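```bash
python3 - <<'E'
from h import *
a=cv2.imread('pics/top0.png')[150:290,170:480]; b=cv2.imread('pics/scene0.png')[115:330,225:445]
cv2.imwrite('pics/topc.png',cv2.resize(a,None,fx=2.5,fy=2.5,interpolation=cv2.INTER_CUBIC))
cv2.imwrite('pics/scc.png',cv2.resize(b,None,fx=2.75,fy=2.75,interpolation=cv2.INTER_CUBIC))
E
```

```text
(no output)
```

View pics/topc.png

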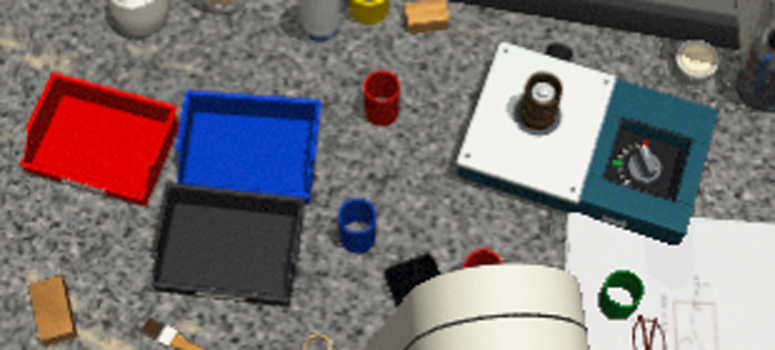

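View pics/scc.png

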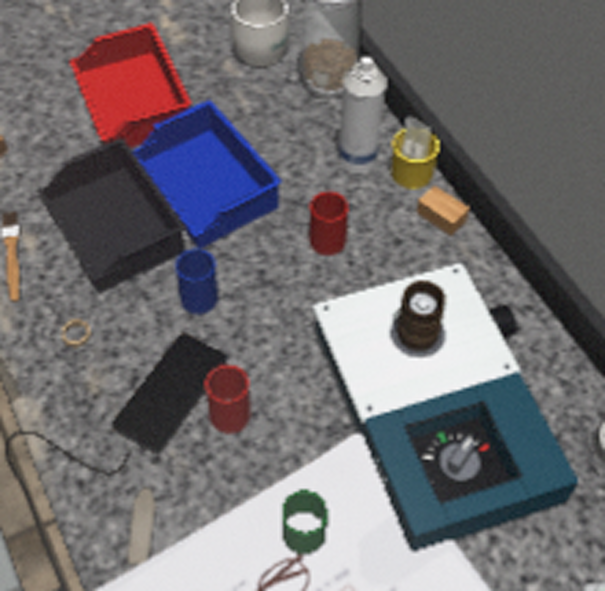

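```bash
python3 - <<'E'
from h import *
ct=camera('top'); cs=camera('scene')
T=lambda u:np.array(u)/2.5+[170,150]
S=lambda u:np.array(u)/2.75+[225,115]
names=['red1','blue','red2','green','worn','dial']
zs=[.07,.07,.07,.07,.13,.062]
t=ray(ct,T([(382,82),(357,213),(483,262),(624,284),(545,84),(645,160)]),zs)
s=ray(cs,S([(329,206),(197,263),(228,381),(305,505),(424,294),(464,452)]),zs)
for n,a,b in zip(names,t,s): print(n,np.round(a[:2]*1000),np.round(b[:2]*1000))
print('drum-dial', t[4]-t[5], s[4]-s[5])
print('sander T',np.round(ray(ct,T([(505,43),(462,160),(717,110),(680,240)]),.06)*1000))
print('sander S',np.round(ray(cs,S([(461,266),(315,306),(573,480),(412,533)]),.06)*1000))
z=[.052,.052,.03,.03]
print('red',np.round(ray(ct,T([(55,75),(177,105),(23,163),(146,202)]),z)*1000))
print('blue',np.round(ray(ct,T([(184,92),(320,99),(180,190),(312,200)]),z)*1000))
print('dark',np.round(ray(ct,T([(170,186),(304,196),(155,290),(290,300)]),z)*1000))
print('can',np.round(ray(cs,S([(359,158)]),0)*1000),np.round(ray(cs,S([(366,62)]),.181)*1000))
E
```

```text
red1 [643.  82.] [637.  81.]
blue [460.  77.] [460.  76.]
red2 [429. -82.] [425. -82.]
green [ 434. -248.] [ 433. -244.]
worn [ 647. -118.] [ 644. -114.]
dial [ 603. -257.] [ 607. -263.]
drum-dial [0.04320701 0.1391035  0.068     ] [0.03661365 0.14959571 0.068     ]
sander T [[ 736.  -62.   60.]
 [ 560.  -35.   60.]
 [ 692. -341.   60.]
 [ 507. -310.   60.]]
sander S [[ 734.  -61.   60.]
 [ 557.  -33.   60.]
 [ 689. -339.   60.]
 [ 515. -313.   60.]]
red [[579. 501.  52.]
 [568. 334.  52.]
 [459. 510.  30.]
 [439. 341.  30.]]
blue [[588. 330.  52.]
 [612. 157.  52.]
 [463. 304.  30.]
 [483. 139.  30.]]
dark [[457. 312.  52.]
 [477. 147.  52.]
 [330. 298.  30.]
 [350. 136.  30.]]
can [[741. 185.   0.]] [[737. 179. 181.]]
```

Call:
jog_arm --motion '[{"x": 52, "y": -24, "z": -20}, {"x": 105, "y": -48, "z": -40}, {"x": 157, "y": -72, "z": -40}, {"x": 210, "y": -96, "z": -40}, {"x": 262, "y": -120, "z": -40}, {"x": 320, "y": -118, "z": -40}, {"x": 378, "y": -115, "z": -40}, {"x": 436, "y": -113, "z": -40}]'

```text
validation failed for argument at $.mo...
```

```bash
python3 - <<'E'
from h import *
o=st(); c=snap('wrist','w1.png'); print(proj(c,[(.605,-.26,.062),(.645,-.116,.13),(.433,-.246,.07)]))
r=R.from_quat(o['tool_rot']).as_matrix(); M=cv2.Rodrigues(np.array(c['rvec'],float))[0]
print(r.T@(-M.T@np.array(c['tvec']).ravel()-o['eef_pos']), r.T@M[2])
E
```

```text
t 0.25 tcp [ 127.9 -483.1  230.9] x [0.967 0.256 0.   ] y [ 0.256 -0.967 -0.001] w 0.0856 F [-0.4 -0.   0.1] q6 [-1.31  0.24  0.    1.34  0.    1.57]
[[ 233.1292732  -277.08708308]
 [3443.16598982 8075.42794824]
 [ 132.30997121 -242.8467815 ]]
[ 0.08498015 -0.00028205 -0.14317055] [-3.27983557e-01 -2.81342810e-04  9.44683390e-01]
```

View pics/w1.png

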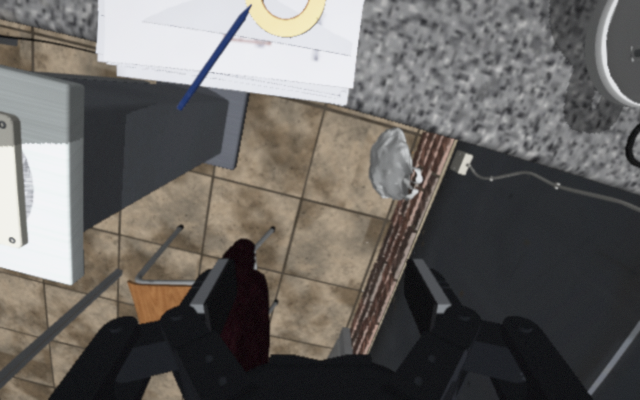

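Call:
jog_arm --motion '[{"x": 52, "y": -24, "z": -20, "spin": 0, "fingers": -1}, {"x": 105, "y": -48, "z": -40, "spin": 0, "fingers": -1}, {"x": 157, "y": -72, "z": -40, "spin": 0, "fingers": -1}, {"x": 210, "y": -96, "z": -40, "spin": 0, "fingers": -1}, {"x": 262, "y": -120, "z": -40, "spin": 0, "fingers": -1}, {"x": 320, "y": -118, "z": -40, "spin": 0, "fingers": -1}, {"x": 378, "y": -115, "z": -40, "spin": 0, "fingers": -1}, {"x": 436, "y": -113, "z": -40, "spin": 0, "fingers": -1}]'

```text
clock: 1.3
eef_pos: [0.5223, -0.2618, 0.2714]
tool_rot: [0.992, 0.129, 0.0, 0.0]
ft_force: [0.0, -0.5, 0.3]
grip_width: 0.0851
grasp_force: 0.0
```

```bash
python3 - <<'E'
from h import *
o=st(); c=snap('wrist','w2.png'); print(proj(c,[(.605,-.26,.062),(.645,-.116,.13),(.433,-.246,.07)]))
E
```

```text
t 1.3 tcp [ 522.3 -261.8  271.4] x [0.967 0.256 0.   ] y [ 0.256 -0.967  0.001] w 0.0851 F [ 0.  -0.5  0.3] q6 [-0.46  0.4   0.33  1.5  -0.    2.42]
[[337.43135898 101.07757554]
 [191.05679696  10.59655132]
 [290.36929984 234.99215814]]
```

View pics/w2.png

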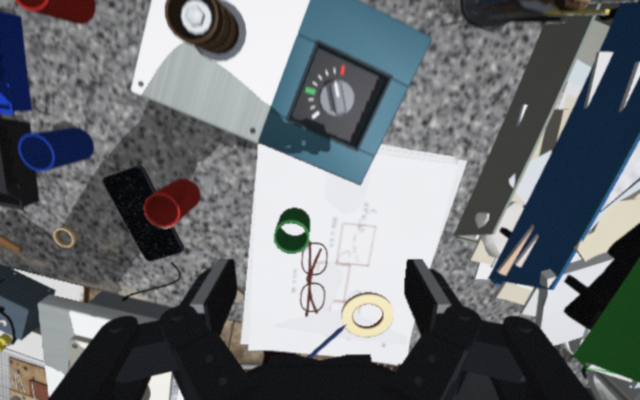

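```bash
python3 - <<'E'
from h import *
a=cv2.imread('pics/w2.png')[40:155,280:400]
cv2.imwrite('pics/w2c.png',cv2.resize(a,None,fx=5,fy=5,interpolation=cv2.INTER_CUBIC))
E
```

```text
(no output)
```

View pics/w2c.png

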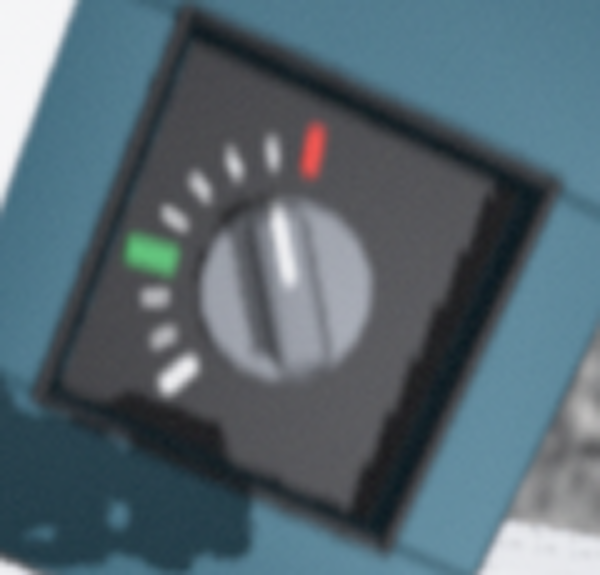

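```bash
python3 - <<'E'
from h import *
c=camera('wrist'); W=lambda u:np.array(u)/5+[280,40]
p=ray(c,W([(288,282),(277,205),(289,285),(192,10),(552,185),(42,395),(385,545)]),[.062,.062,.062,.06,.06,.06,.06]);print(np.round(p*1000,1))
print('sk',ray(c,W([(287,290)]),.038), 'wellc',p[3:].mean(0))
d=p[1]-p[2]; a=np.arctan2(d[1],d[0]); e=p[4]-p[3]; e2=p[3]-p[5]
yaw=np.arctan2(e2[1],e2[0]); print('yaw',np.degrees(yaw),np.degrees(np.arctan2(e[1],e[0])+np.pi/2),'pointer',np.degrees(a),'q',2.618-(a-yaw))
a=2.618+yaw-(2.618-(a-yaw))
shift((p[0][0],p[0][1],.12),a+np.pi/2)
E
```

```text
[[ 616.9 -255.4   62. ]
 [ 631.8 -248.6   62. ]
 [ 616.3 -255.8   62. ]
 [ 665.1 -220.3   60. ]
 [ 652.1 -306.1   60. ]
 [ 578.5 -207.8   60. ]
 [ 566.1 -294.1   60. ]]
sk [[ 0.61553598 -0.25688754  0.038     ]] wellc [ 0.61544101 -0.25706216  0.06      ]
yaw -8.162944723934752 -8.646075817188143 pointer 24.97813475347798 q 2.039579045454026
shift [ 90.   19.4 148.6] spin -9.8
```

Call:
jog_arm --motion '[{"x": 45, "y": 10, "z": 40, "spin": -5, "fingers": 0.1}, {"x": 89, "y": 20, "z": 90, "spin": -9.8, "fingers": 0.1}, {"x": 89, "y": 20, "z": 140, "spin": -9.8, "fingers": 0.1}, {"x": 89, "y": 20, "z": 160, "spin": -9.8, "fingers": 0.1}, {"x": 89, "y": 20, "z": 160, "spin": -9.8, "fingers": 0.1}]'

```text
clock: 2.02
eef_pos: [0.6095, -0.2585, 0.1085]
tool_rot: [0.977, 0.213, -0.003, -0.002]
ft_force: [-0.8, -0.2, 0.5]
grip_width: 0.0384
grasp_force: 0.0
```

```bash
python3 - <<'E'
from h import *
o=st(); c=snap('wrist','w3.png'); print(proj(c,[(.6155,-.2568,.062),(.6155,-.2568,.038)]))
E
```

```text
t 2.02 tcp [ 609.5 -258.5  108.5] x [ 0.909  0.417 -0.004] y [ 0.417 -0.909 -0.004] w 0.0384 F [-0.8 -0.2  0.5] q6 [-0.4   0.64  0.29  1.23 -0.    2.31]
[[322.04844947 217.3646417 ]
 [321.99511849 205.17529425]]
```

View pics/w3.png

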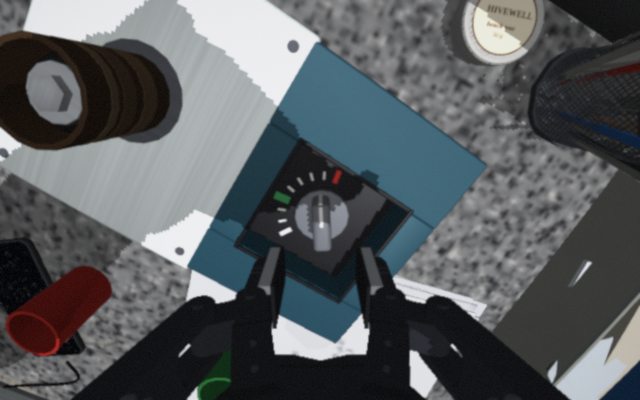

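```bash
python3 - <<'E'
from h import *
st();shift((.6157,-.2565,.043))
E
```

```text
t 2.08 tcp [ 610.9 -259.2  110.8] x [ 0.909  0.416 -0.001] y [ 0.416 -0.909 -0.001] w 0.0384 F [ 0.3  0.6 -0.7] q6 [-0.4   0.63  0.3   1.23 -0.    2.31]
shift [ 5.6 -0.4 67.8]
```

Call:
jog_arm --motion '[{"x": 5.6, "y": -0.4, "z": 25, "spin": 0, "fingers": 0.1}, {"x": 5.6, "y": -0.4, "z": 50, "spin": 0, "fingers": 0.1}, {"x": 5.6, "y": -0.4, "z": 67, "spin": 0, "fingers": 0.1}, {"x": 5.6, "y": -0.4, "z": 67, "spin": 0, "fingers": 0.1}, {"x": 5.6, "y": -0.4, "z": 67, "spin": 0, "fingers": 0.6}, {"x": 5.6, "y": -0.4, "z": 67, "spin": 0, "fingers": 1}, {"x": 5.6, "y": -0.4, "z": 67, "spin": 0, "fingers": 1}, {"x": 5.6, "y": -0.4, "z": 67, "spin": 0, "fingers": 1}]'

```text
clock: 3.08
eef_pos: [0.6174, -0.2557, 0.0462]
tool_rot: [0.977, 0.214, 0.001, -0.0]
ft_force: [-1.1, 5.1, 6.1]
grip_width: 0.0114
grasp_force: 61.3
```

Call:
jog_arm --motion '[{"x": 0, "y": 0, "z": 0, "spin": -10, "fingers": 1}, {"x": 0, "y": 0, "z": 0, "spin": -20, "fingers": 1}, {"x": 0, "y": 0, "z": 0, "spin": -30, "fingers": 1}, {"x": 0, "y": 0, "z": 0, "spin": -40, "fingers": 1}, {"x": 0, "y": 0, "z": 0, "spin": -50, "fingers": 1}, {"x": 0, "y": 0, "z": 0, "spin": -60, "fingers": 1}, {"x": 0, "y": 0, "z": 0, "spin": -70, "fingers": 1}, {"x": 0, "y": 0, "z": 0, "spin": -80, "fingers": 1}]'

```text
clock: 4.08
eef_pos: [0.6047, -0.2494, 0.0461]
tool_rot: [0.609, 0.793, -0.002, -0.013]
ft_force: [-34.6, 18.5, 32.5]
grip_width: 0.0113
grasp_force: 65.0
```

```bash
python3 - <<'E'
from h import *
o=st();print(o['ft_torque'])
E
```

```text
t 4.08 tcp [ 604.7 -249.4   46.1] x [-0.258  0.966  0.018] y [ 0.966  0.259 -0.019] w 0.0113 F [-34.6  18.5  32.5] q6 [-0.39  0.69  0.21  1.12  0.    0.92]
[ 3.73639679  7.18468985 -0.41572788]
```

Call:
jog_arm --motion '[{"x": 4, "y": -5, "z": 0, "spin": -80, "fingers": 1}]'

```text
clock: 4.2
eef_pos: [0.6024, -0.25, 0.0462]
tool_rot: [0.532, 0.847, -0.002, -0.008]
ft_force: [-19.1, 6.7, 18.7]
grip_width: 0.011
grasp_force: 63.0
```

Call:
jog_arm --motion '[{"x": 3, "y": -6, "z": 0, "spin": 0, "fingers": 1}, {"x": 3, "y": -6, "z": 0, "spin": 0, "fingers": 0.3}, {"x": 0, "y": -6, "z": 0, "spin": 0, "fingers": 0.1}, {"x": -4, "y": -6, "z": 0, "spin": 0, "fingers": 0.1}, {"x": -4, "y": -6, "z": 0, "spin": 0, "fingers": 0.1}, {"x": -4, "y": -6, "z": 0, "spin": 0, "fingers": 0.1}]'

```text
clock: 4.95
eef_pos: [0.607, -0.2602, 0.044]
tool_rot: [0.535, 0.845, -0.0, -0.0]
ft_force: [0.8, -0.7, 0.3]
grip_width: 0.0382
grasp_force: 0.0
```

```bash
python3 - <<'E'
from h import *
st(); c=snap('wrist'); a=c['pixels'][130:400,170:470,::-1]
cv2.imwrite('pics/w4.png',cv2.resize(a,None,fx=2,fy=2,interpolation=cv2.INTER_CUBIC))
print(proj(c,[(.607,-.26,.062)])); shift((.607,-.26,.046))
E
```

```text
t 4.95 tcp [ 607.  -260.2   44. ] x [-0.428  0.904  0.   ] y [ 0.904  0.428 -0.   ] w 0.0382 F [ 0.8 -0.7  0.3] q6 [-0.4   0.68  0.2   1.09 -0.    0.72]
[[319.32479403 278.87765895]]
shift [ 0.1  0.  -2. ]
```

View pics/w4.png

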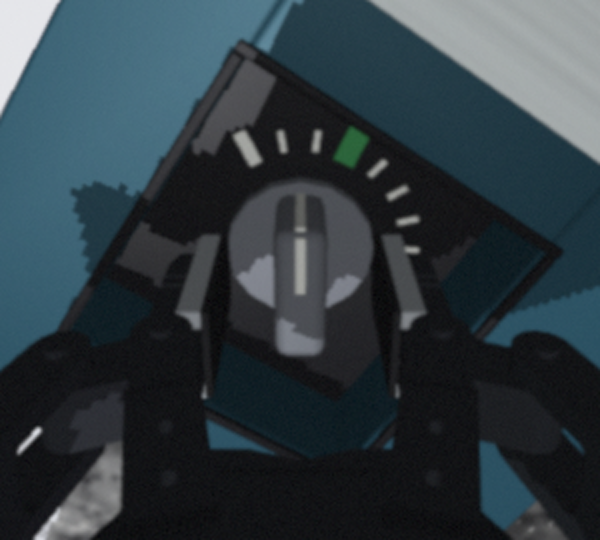

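Call:
jog_arm --motion '[{"x": 0, "y": 0, "z": 0, "spin": 0, "fingers": 1}, {"x": 0, "y": 0, "z": 0, "spin": 0, "fingers": 1}, {"x": 0, "y": 0, "z": 0, "spin": 0, "fingers": 1}, {"x": 0, "y": 0, "z": 0, "spin": -10, "fingers": 1}, {"x": 0, "y": 0, "z": 0, "spin": -20, "fingers": 1}, {"x": 0, "y": 0, "z": 0, "spin": -27, "fingers": 1}, {"x": 0, "y": 0, "z": 0, "spin": -30, "fingers": 1}, {"x": 0, "y": 0, "z": 0, "spin": -30, "fingers": 1}]'

```text
clock: 6.0
eef_pos: [0.6067, -0.2601, 0.0445]
tool_rot: [0.3, 0.954, 0.0, -0.0]
ft_force: [-2.4, 1.1, 3.0]
grip_width: 0.0115
grasp_force: 72.2
```

```bash
python3 - <<'E'
from h import *
o=st();print(o['ft_torque'])
E
```

```text
t 6.0 tcp [ 606.7 -260.1   44.5] x [-0.821  0.572  0.   ] y [0.572 0.821 0.   ] w 0.0115 F [-2.4  1.1  3. ] q6 [-0.41  0.68  0.2   1.09  0.    0.2 ]
[ 0.14670647  0.37161358 -1.5334976 ]
```

Call:
jog_arm --motion '[{"x": 0, "y": 0, "z": 0, "spin": 0, "fingers": 0.1}, {"x": 0, "y": 0, "z": 0, "spin": 0, "fingers": 0.1}, {"x": 0, "y": 0, "z": -60, "spin": 0, "fingers": 0.1}, {"x": 0, "y": 0, "z": -120, "spin": -10, "fingers": -0.5}, {"x": 15, "y": 40, "z": -130, "spin": -20, "fingers": -1}, {"x": 32, "y": 90, "z": -130, "spin": -30, "fingers": -1}, {"x": 51, "y": 140, "z": -130, "spin": -40, "fingers": -1}, {"x": 51, "y": 140, "z": -130, "spin": -42, "fingers": -1}]'

```text
clock: 7.0
eef_pos: [0.6456, -0.1112, 0.1743]
tool_rot: [-0.069, 0.998, 0.0, 0.0]
ft_force: [-0.3, -0.4, -0.6]
grip_width: 0.0857
grasp_force: 0.0
```

```bash
python3 - <<'E'
from h import *
st(); c=snap('top','t1.png');c=snap('scene','s1.png'); shift((.645,-.116,.09),np.radians(97))
E
```

```text
t 7.0 tcp [ 645.6 -111.2  174.3] x [-0.991 -0.137 -0.   ] y [-0.137  0.991  0.001] w 0.0857 F [-0.3 -0.4 -0.6] q6 [-0.17  0.58  0.37  1.36  0.   -0.31]
shift [-0.1 -1.1 84.2] spin 0.5
```

Call:
jog_arm --motion '[{"x": 0, "y": -1, "z": 30, "spin": 0, "fingers": -1}, {"x": 0, "y": -1, "z": 60, "spin": 0, "fingers": -1}, {"x": 0, "y": -1, "z": 84, "spin": 0, "fingers": -1}, {"x": 0, "y": -1, "z": 84, "spin": 0, "fingers": -0.2}, {"x": 0, "y": -1, "z": 84, "spin": 0, "fingers": 1}, {"x": 0, "y": -1, "z": 84, "spin": 0, "fingers": 1}, {"x": 0, "y": -1, "z": 84, "spin": 0, "fingers": 1}, {"x": 0, "y": -1, "z": 84, "spin": 0, "fingers": 1}]'

```text
clock: 8.1
eef_pos: [0.6455, -0.1169, 0.0921]
tool_rot: [-0.064, 0.998, -0.0, 0.001]
ft_force: [-0.5, 1.6, 6.2]
grip_width: 0.046
grasp_force: 62.3
```

Call:
jog_arm --motion '[{"x": 0, "y": 0, "z": 0, "spin": 0, "fingers": -1}, {"x": 0, "y": 0, "z": 0, "spin": 0, "fingers": -1}, {"x": 0, "y": 0, "z": 0, "spin": 10, "fingers": -1}, {"x": 0, "y": 0, "z": 0, "spin": 20, "fingers": -1}, {"x": 0, "y": 0, "z": 0, "spin": 30, "fingers": -1}, {"x": 0, "y": 0, "z": 0, "spin": 40, "fingers": -1}, {"x": 0, "y": 0, "z": 0, "spin": 50, "fingers": -1}, {"x": 0, "y": 0, "z": 0, "spin": 60, "fingers": -1}]'

```text
clock: 9.1
eef_pos: [0.6447, -0.1169, 0.0899]
tool_rot: [0.446, 0.895, -0.0, -0.0]
ft_force: [-1.0, -0.9, -0.4]
grip_width: 0.0853
grasp_force: 0.0
```

Call:
jog_arm --motion '[{"x": 0, "y": 0, "z": 0, "spin": 10, "fingers": -1}, {"x": 0, "y": 0, "z": 0, "spin": 20, "fingers": -1}, {"x": 0, "y": 0, "z": 0, "spin": 30, "fingers": -1}, {"x": 0, "y": 0, "z": 0, "spin": 30, "fingers": -0.2}, {"x": 0, "y": 0, "z": 0, "spin": 30, "fingers": 1}, {"x": 0, "y": 0, "z": 0, "spin": 30, "fingers": 1}, {"x": 0, "y": 0, "z": 0, "spin": 30, "fingers": 1}, {"x": 0, "y": 0, "z": 0, "spin": 30, "fingers": 1}]'

```text
clock: 10.1
eef_pos: [0.6429, -0.1171, 0.0906]
tool_rot: [0.66, 0.752, -0.001, -0.001]
ft_force: [-3.5, 0.6, 4.7]
grip_width: 0.046
grasp_force: 61.6
```

Call:
jog_arm --motion '[{"x": 0, "y": 0, "z": -30, "spin": 0, "fingers": 1}, {"x": 0, "y": 0, "z": -60, "spin": 0, "fingers": 1}, {"x": 0, "y": 0, "z": -90, "spin": 0, "fingers": 1}, {"x": 0, "y": 0, "z": -100, "spin": 0, "fingers": 1}, {"x": 45, "y": -24, "z": -100, "spin": -10, "fingers": 1}, {"x": 90, "y": -48, "z": -100, "spin": -20, "fingers": 1}, {"x": 135, "y": -72, "z": -100, "spin": -30, "fingers": 1}, {"x": 180, "y": -96, "z": -100, "spin": -40, "fingers": 1}]'

```text
clock: 11.1
eef_pos: [0.5248, 0.0505, 0.1892]
tool_rot: [0.36, 0.933, -0.0, -0.001]
ft_force: [0.9, 0.6, -0.5]
grip_width: 0.0457
grasp_force: 62.6
```

```bash
python3 - <<'E'
from h import *
st(); shift((.403,.223,.19),np.radians(97))
E
```

```text
t 11.1 tcp [524.8  50.5 189.2] x [-0.74   0.672  0.001] y [ 0.672  0.74  -0.001] w 0.0457 F [ 0.9  0.6 -0.5] q6 [ 0.1   0.32 -0.    1.25  0.    0.83]
shift [206.1  45.7  -0.6] spin -49.3
```

Call:
jog_arm --motion '[{"x": 50, "y": 11, "z": 0, "spin": -10, "fingers": 1}, {"x": 100, "y": 23, "z": 0, "spin": -20, "fingers": 1}, {"x": 150, "y": 34, "z": 0, "spin": -30, "fingers": 1}, {"x": 206, "y": 46, "z": 0, "spin": -40, "fingers": 1}, {"x": 206, "y": 46, "z": 20, "spin": -49, "fingers": 1}, {"x": 206, "y": 46, "z": 80, "spin": -49, "fingers": 1}, {"x": 206, "y": 46, "z": 130, "spin": -49, "fingers": 1}, {"x": 206, "y": 46, "z": 150, "spin": -49, "fingers": 1}]'

```text
clock: 12.1
eef_pos: [0.4029, 0.2212, 0.0366]
tool_rot: [-0.056, 0.998, -0.002, -0.003]
ft_force: [-0.0, -0.1, 0.7]
grip_width: 0.0455
grasp_force: 62.5
```

Call:
jog_arm --motion '[{"x": 0, "y": 0, "z": 4, "spin": 0, "fingers": 1}, {"x": 0, "y": 0, "z": 4, "spin": 0, "fingers": -0.4}, {"x": 0, "y": 0, "z": 4, "spin": 0, "fingers": -0.4}, {"x": 0, "y": 0, "z": -50, "spin": 0, "fingers": -0.4}, {"x": 0, "y": 0, "z": -110, "spin": 0, "fingers": -0.6}, {"x": 0, "y": 0, "z": -150, "spin": 0, "fingers": -1}]'

```text
clock: 12.85
eef_pos: [0.4074, 0.2235, 0.1946]
tool_rot: [-0.056, 0.998, 0.001, 0.003]
ft_force: [-0.9, 0.3, -0.2]
grip_width: 0.0841
grasp_force: 0.0
```

```bash
python3 - <<'E'
from h import *
st(); snap('top','t2.png'); c=snap('scene','s2.png'); a=cv2.imread('pics/s2.png')[100:340,215:455]
cv2.imwrite('pics/s2c.png',cv2.resize(a,None,fx=2.5,fy=2.5,interpolation=cv2.INTER_CUBIC))
E
```

```text
t 12.85 tcp [407.4 223.5 194.6] x [-0.994 -0.111 -0.006] y [-0.111  0.994  0.002] w 0.0841 F [-0.9  0.3 -0.2] q6 [ 0.5   0.19 -0.16  1.22  0.    0.39]
```

View pics/s2c.png

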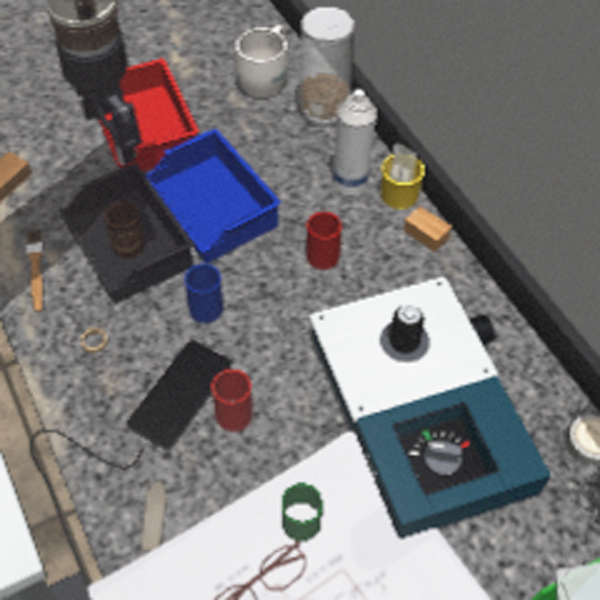

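```bash
python3 - <<'E'
from h import *
c=camera('scene'); s=ray(c,np.array([(324,222),(204,273),(231,380),(303,495),(409,313)])/2.5+[215,100],[.07,.07,.07,.07,.1265])
print(np.round(s*1000)); st(); shift((.433,-.246,.16),np.radians(97))
ct=camera('top'); snap('top','t2.png')
for n,P in (('green',(.433,-.246)),('red1',(.64,.082)),('red2',(.427,-.082)),('blue',(.46,.077))): print(n,proj(c,[(*P,.07),(*P,0)]).round(1).tolist(),proj(ct,[(*P,.07),(*P,0)]).round(1).tolist())
E
```

```text
[[ 639.   85.   70.]
 [ 462.   81.   70.]
 [ 426.  -77.   70.]
 [ 435. -242.   70.]
 [ 638. -121.  127.]]
t 13.0 tcp [408.2 223.9 194.1] x [-0.994 -0.111 -0.008] y [-0.111  0.994  0.003] w 0.0851 F [-0.6  0.6 -0.6] q6 [ 0.5   0.19 -0.16  1.21  0.    0.39]
shift [  27.8 -469.9   32.3] spin -0.6
green [[336.3, 299.4], [336.0, 309.6]] [[418.7, 263.8], [414.7, 271.5]]
red1 [[345.3, 189.4], [344.7, 202.2]] [[322.7, 183.5], [322.6, 193.7]]
red2 [[308.5, 253.3], [309.4, 264.9]] [[363.1, 255.3], [361.4, 263.3]]
blue [[296.5, 210.4], [297.9, 222.9]] [[312.6, 235.3], [312.9, 244.0]]
```

Call:
jog_arm --motion '[{"x": 3, "y": -59, "z": 10, "spin": 0, "fingers": -1}, {"x": 7, "y": -118, "z": 32, "spin": 0, "fingers": -1}, {"x": 10, "y": -177, "z": 32, "spin": 0, "fingers": -1}, {"x": 14, "y": -236, "z": 32, "spin": 0, "fingers": -1}, {"x": 17, "y": -295, "z": 32, "spin": 0, "fingers": -1}, {"x": 21, "y": -354, "z": 32, "spin": 0, "fingers": -1}, {"x": 24, "y": -413, "z": 32, "spin": 0, "fingers": -1}, {"x": 28, "y": -469, "z": 32, "spin": 0, "fingers": -1}]'

```text
clock: 14.1
eef_pos: [0.429, -0.2479, 0.1566]
tool_rot: [-0.055, 0.998, 0.001, -0.001]
ft_force: [1.2, 0.7, -0.0]
grip_width: 0.0855
grasp_force: 0.0
```

```bash
python3 - <<'E'
from h import *
for i in range(3): c=snap('wrist')
cv2.imwrite('pics/w5.png',c['pixels'][:,:,::-1])
h=cv2.cvtColor(c['pixels'],cv2.COLOR_RGB2HSV); m=cv2.inRange(h,(45,90,20),(85,255,255))
n,l,s,ce=cv2.connectedComponentsWithStats(m); 
for i in range(1,n):
    if s[i,4]>150: print(s[i],ce[i])
print(proj(c,[(.434,-.245,.07),(.434,-.245,0)]))
st(); shift((.434,-.245,.035),np.radians(97))
E
```

```text
[ 297  167   54   64 1786] [323.49384099 201.38241881]
[[326.33900346 211.15976878]
 [325.04036929 187.03842077]]
t 14.25 tcp [ 428.9 -248.3  156.3] x [-0.994 -0.106  0.003] y [-0.106  0.994  0.002] w 0.0853 F [-0.4  1.   0.2] q6 [-0.52  0.28 -0.14  1.15  0.   -0.63]
shift [ -5.7   2.5 121.3] spin -0.9
```

Call:
jog_arm --motion '[{"x": -5, "y": 2, "z": 40, "spin": 0, "fingers": -1}, {"x": -5, "y": 2, "z": 80, "spin": 0, "fingers": -1}, {"x": -5, "y": 2, "z": 110, "spin": 0, "fingers": -1}, {"x": -5, "y": 2, "z": 126, "spin": 0, "fingers": -1}, {"x": -5, "y": 2, "z": 126, "spin": 0, "fingers": -0.4}, {"x": -5, "y": 2, "z": 126, "spin": 0, "fingers": 0}, {"x": -5, "y": 2, "z": 126, "spin": 0, "fingers": 1}, {"x": -5, "y": 2, "z": 126, "spin": 0, "fingers": 1}]'

```text
clock: 15.25
eef_pos: [0.4358, -0.244, 0.0333]
tool_rot: [-0.056, 0.998, -0.0, 0.001]
ft_force: [-0.7, 0.5, 2.7]
grip_width: 0.0461
grasp_force: 61.5
```

Call:
jog_arm --motion '[{"x": 0, "y": 0, "z": 0, "spin": 0, "fingers": -1}, {"x": 0, "y": 0, "z": 0, "spin": 0, "fingers": -1}, {"x": 0, "y": 0, "z": 0, "spin": 10, "fingers": -1}, {"x": 0, "y": 0, "z": 0, "spin": 20, "fingers": -1}, {"x": 0, "y": 0, "z": 0, "spin": 30, "fingers": -1}, {"x": 0, "y": 0, "z": 0, "spin": 40, "fingers": -1}, {"x": 0, "y": 0, "z": 0, "spin": 50, "fingers": -1}, {"x": 0, "y": 0, "z": 0, "spin": 60, "fingers": -1}]'

```text
clock: 16.25
eef_pos: [0.4348, -0.2439, 0.0322]
tool_rot: [0.454, 0.891, -0.0, -0.0]
ft_force: [0.7, 0.3, -0.6]
grip_width: 0.0854
grasp_force: 0.0
```

Call:
jog_arm --motion '[{"x": 0, "y": 0, "z": 0, "spin": 10, "fingers": -1}, {"x": 0, "y": 0, "z": 0, "spin": 20, "fingers": -1}, {"x": 0, "y": 0, "z": 0, "spin": 30, "fingers": -1}, {"x": 0, "y": 0, "z": 0, "spin": 30, "fingers": -0.4}, {"x": 0, "y": 0, "z": 0, "spin": 30, "fingers": 0}, {"x": 0, "y": 0, "z": 0, "spin": 30, "fingers": 1}, {"x": 0, "y": 0, "z": 0, "spin": 30, "fingers": 1}, {"x": 0, "y": 0, "z": 0, "spin": 30, "fingers": 1}]'

```text
clock: 17.25
eef_pos: [0.4352, -0.244, 0.0325]
tool_rot: [0.667, 0.745, 0.0, 0.0]
ft_force: [-0.4, 0.5, 1.1]
grip_width: 0.0448
grasp_force: 61.1
```

```bash
python3 - <<'E'
from h import *
st(); shift((.6427,-.1165,.19))
E
```

```text
t 17.25 tcp [ 435.2 -244.    32.5] x [-0.111  0.994 -0.   ] y [0.994 0.111 0.   ] w 0.0448 F [-0.4  0.5  1.1] q6 [-0.51  0.42 -0.31  0.84 -0.    0.95]
shift [ 103.6  220.5 -157.5]
```

Call:
jog_arm --motion '[{"x": 0, "y": 0, "z": -50, "spin": 0, "fingers": 1}, {"x": 0, "y": 0, "z": -100, "spin": 0, "fingers": 1}, {"x": 5, "y": 10, "z": -150, "spin": 0, "fingers": 1}, {"x": 30, "y": 64, "z": -158, "spin": 0, "fingers": 1}, {"x": 55, "y": 117, "z": -158, "spin": 0, "fingers": 1}, {"x": 80, "y": 170, "z": -158, "spin": 0, "fingers": 1}, {"x": 103.6, "y": 220.5, "z": -158, "spin": 0, "fingers": 1}, {"x": 103.6, "y": 220.5, "z": -158, "spin": 0, "fingers": 1}]'

```text
clock: 18.25
eef_pos: [0.6449, -0.1134, 0.1876]
tool_rot: [0.665, 0.747, -0.0, -0.001]
ft_force: [-1.4, -0.9, -1.1]
grip_width: 0.0451
grasp_force: 61.7
```

```bash
python3 - <<'E'
from h import *
snap('scene'); snap('scene'); snap('wrist','w6.png'); a=snap('scene')['pixels'][200:290,330:440,::-1]
cv2.imwrite('pics/s3c.png',cv2.resize(a,None,fx=6,fy=6,interpolation=cv2.INTER_CUBIC))
st(); shift((.6427,-.1165,.16))
E
```

```text
t 18.45 tcp [ 641.6 -117.1  190.1] x [-0.11   0.994  0.   ] y [ 0.994  0.11  -0.001] w 0.0448 F [ 0.  -0.2 -1.1] q6 [-0.18  0.57  0.39  1.39 -0.    1.28]
shift [ 0.5  1.1 30.1]
```

View pics/s3c.png

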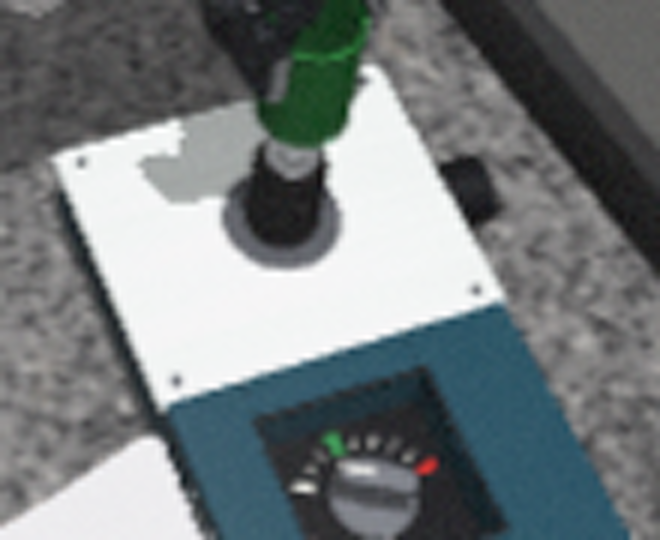

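Call:
jog_arm --motion '[{"x": 0.5, "y": 1, "z": 10, "spin": 0, "fingers": 1}, {"x": 0.5, "y": 1, "z": 25, "spin": 0, "fingers": 1}, {"x": 0.5, "y": 1, "z": 38, "spin": 0, "fingers": 1}, {"x": 0.5, "y": 1, "z": 38, "spin": 0, "fingers": 1}]'

```text
clock: 18.95
eef_pos: [0.6421, -0.1158, 0.1501]
tool_rot: [0.667, 0.745, -0.001, -0.002]
ft_force: [0.0, 0.3, -0.1]
grip_width: 0.0451
grasp_force: 61.7
```

Call:
jog_arm --motion '[{"x": 0, "y": 0, "z": 6, "spin": 0, "fingers": 1}, {"x": 0, "y": 0, "z": 12, "spin": 0, "fingers": 1}, {"x": 0, "y": 0, "z": 12, "spin": 0, "fingers": 1}]'

```text
clock: 19.32
eef_pos: [0.6429, -0.1159, 0.1397]
tool_rot: [0.667, 0.745, -0.001, -0.001]
ft_force: [-1.6, -0.7, -1.3]
grip_width: 0.0446
grasp_force: 61.9
```

Call:
jog_arm --motion '[{"x": 0, "y": 0, "z": 10, "spin": 0, "fingers": 1}, {"x": 0, "y": 0, "z": 20, "spin": 0, "fingers": 1}, {"x": 0, "y": 0, "z": 30, "spin": 0, "fingers": 1}, {"x": 0, "y": 0, "z": 40, "spin": 0, "fingers": 1}, {"x": 0, "y": 0, "z": 46, "spin": 0, "fingers": 1}, {"x": 0, "y": 0, "z": 46, "spin": 0, "fingers": 1}]'

```text
clock: 20.08
eef_pos: [0.6428, -0.1162, 0.0942]
tool_rot: [0.667, 0.745, -0.001, -0.0]
ft_force: [-4.3, -0.7, 3.3]
grip_width: 0.0453
grasp_force: 62.4
```

Call:
jog_arm --motion '[{"x": 0, "y": 0, "z": 2, "spin": 0, "fingers": 1}, {"x": 0, "y": 0, "z": 5, "spin": 0, "fingers": 1}, {"x": 0, "y": 0, "z": 5, "spin": 0, "fingers": 1}]'

```text
clock: 20.45
eef_pos: [0.6428, -0.1163, 0.0924]
tool_rot: [0.667, 0.745, -0.0, 0.001]
ft_force: [-11.1, -0.3, 17.9]
grip_width: 0.0451
grasp_force: 63.9
```

Call:
jog_arm --motion '[{"x": 0, "y": 0, "z": -3, "spin": 0, "fingers": -1}, {"x": 0, "y": 0, "z": -3, "spin": 0, "fingers": -1}, {"x": 0, "y": 0, "z": -40, "spin": 0, "fingers": -1}, {"x": 0, "y": 0, "z": -90, "spin": 0, "fingers": -1}, {"x": -35, "y": -13, "z": -95, "spin": -10, "fingers": -0.5}, {"x": -70, "y": -26, "z": -95, "spin": -20, "fingers": 0.1}, {"x": -105, "y": -39, "z": -95, "spin": -30, "fingers": 0.1}, {"x": -138, "y": -51, "z": -95, "spin": -40, "fingers": 0.1}]'

```text
clock: 21.45
eef_pos: [0.6085, -0.2598, 0.1835]
tool_rot: [0.369, 0.93, 0.0, 0.0]
ft_force: [0.9, 0.1, -0.9]
grip_width: 0.0382
grasp_force: 0.0
```

```bash
python3 - <<'E'
from h import *
c=snap('scene'); c=snap('scene','s4.png'); a=c['pixels'][190:310,330:450,::-1]
cv2.imwrite('pics/s4c.png',cv2.resize(a,None,fx=5,fy=5,interpolation=cv2.INTER_CUBIC))
print(proj(c,[(.643,-.1165,.13),(.643,-.1165,.06)])-[330,190])
st(); shift((.607,-.26,.044),np.radians(141.5+90))
E
```

```text
[[49.4640743  32.67756923]
 [47.23494506 45.68663687]]
t 21.55 tcp [ 607.5 -262.4  183.3] x [-0.722  0.692 -0.001] y [ 0.692  0.722 -0.001] w 0.0383 F [0.6 0.7 0.2] q6 [-0.41  0.59  0.41  1.39 -0.    0.36]
shift [  2.1   1.5 139.3] spin -5.3
```

View pics/s4c.png

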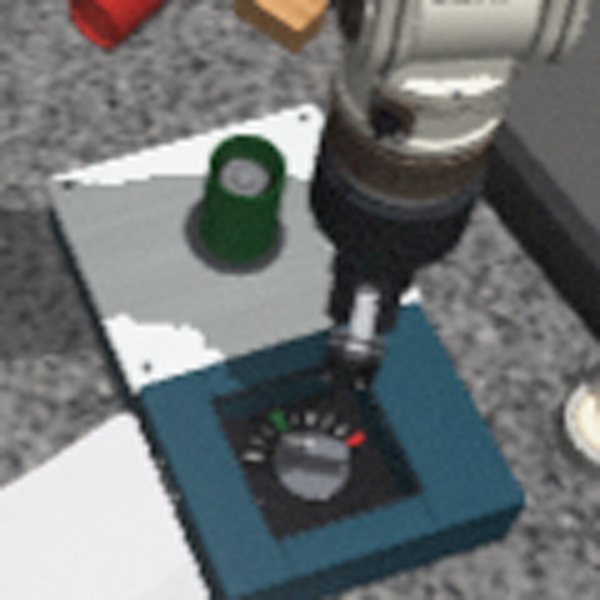

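Call:
jog_arm --motion '[{"x": 2, "y": 1.5, "z": 40, "spin": -5.3, "fingers": 0.1}, {"x": 2, "y": 1.5, "z": 80, "spin": -5.3, "fingers": 0.1}, {"x": 2, "y": 1.5, "z": 120, "spin": -5.3, "fingers": 0.1}, {"x": 2, "y": 1.5, "z": 139, "spin": -5.3, "fingers": 0.1}, {"x": 2, "y": 1.5, "z": 139, "spin": -5.3, "fingers": 0.1}, {"x": 2, "y": 1.5, "z": 139, "spin": -5.3, "fingers": 1}, {"x": 2, "y": 1.5, "z": 139, "spin": -5.3, "fingers": 1}, {"x": 2, "y": 1.5, "z": 139, "spin": -5.3, "fingers": 1}]'

```text
clock: 22.55
eef_pos: [0.6061, -0.2594, 0.0465]
tool_rot: [0.33, 0.944, -0.003, -0.0]
ft_force: [-5.5, -5.7, -0.1]
grip_width: 0.0112
grasp_force: 61.4
```

```bash
python3 - <<'E'
from h import *
o=st();print(o['ft_torque'], np.degrees(np.arctan2(*R.from_quat(o['tool_rot']).as_matrix()[[1,0],0])))
E
```

```text
t 22.55 tcp [ 606.1 -259.4   46.5] x [-0.783  0.623 -0.002] y [ 0.623  0.783 -0.006] w 0.0112 F [-5.5 -5.7 -0.1] q6 [-0.4   0.68  0.19  1.09 -0.01  0.27]
[-1.34426386  1.17822066  0.05640178] 141.49972542441546
```

Aligned with near-zero torque; now turn clockwise 51.5°.

Call:
jog_arm --motion '[{"x": 0, "y": 0, "z": 0, "spin": 10, "fingers": 1}, {"x": 0, "y": 0, "z": 0, "spin": 20, "fingers": 1}, {"x": 0, "y": 0, "z": 0, "spin": 30, "fingers": 1}, {"x": 0, "y": 0, "z": 0, "spin": 40, "fingers": 1}, {"x": 0, "y": 0, "z": 0, "spin": 48, "fingers": 1}, {"x": 0, "y": 0, "z": 0, "spin": 51.5, "fingers": 1}, {"x": 0, "y": 0, "z": 0, "spin": 51.5, "fingers": 1}, {"x": 0, "y": 0, "z": 0, "spin": 51.5, "fingers": 1}]'

```text
clock: 23.55
eef_pos: [0.607, -0.259, 0.0466]
tool_rot: [0.707, 0.707, -0.002, 0.002]
ft_force: [-4.5, -5.6, -1.6]
grip_width: 0.0115
grasp_force: 61.2
```

Call:
jog_arm --motion '[{"x": 0, "y": 0, "z": 0, "spin": 0, "fingers": 0.1}, {"x": 0, "y": 0, "z": 0, "spin": 0, "fingers": 0.1}, {"x": 0, "y": 0, "z": 0, "spin": 0, "fingers": 0.1}, {"x": 0, "y": 0, "z": -50, "spin": 0, "fingers": 0.1}, {"x": 0, "y": 0, "z": -100, "spin": 0, "fingers": 0.1}, {"x": 0, "y": 0, "z": -140, "spin": 0, "fingers": -1}]'

```text
clock: 24.3
eef_pos: [0.6086, -0.256, 0.1881]
tool_rot: [0.706, 0.708, 0.001, 0.001]
ft_force: [1.0, 0.2, -0.6]
grip_width: 0.0553
grasp_force: 0.0
```

```bash
python3 - <<'E'
from h import *
o=st(); snap('wrist'); snap('wrist','w7.png'); c=snap('scene','s5.png')
a=c['pixels'][130:330,250:450,::-1]
A=cv2.resize(a,None,fx=3,fy=3,interpolation=cv2.INTER_CUBIC); 
b=cv2.imread('pics/w7.png'); b=b[100:400,220:420]
B=np.zeros((600,200,3),np.uint8); B[:300]=b; 
cv2.imwrite('pics/comb.png',np.hstack([A,B]))
ct=camera('top'); h=cv2.cvtColor(ct['pixels'],cv2.COLOR_RGB2HSV)
snap('top','t5.png')
E
```

```text
t 24.3 tcp [ 608.6 -256.   188.1] x [-0.003  1.    -0.001] y [1.    0.003 0.003] w 0.0553 F [ 1.   0.2 -0.6] q6 [-0.4   0.58  0.41  1.4   0.    1.17]
```

View pics/comb.png

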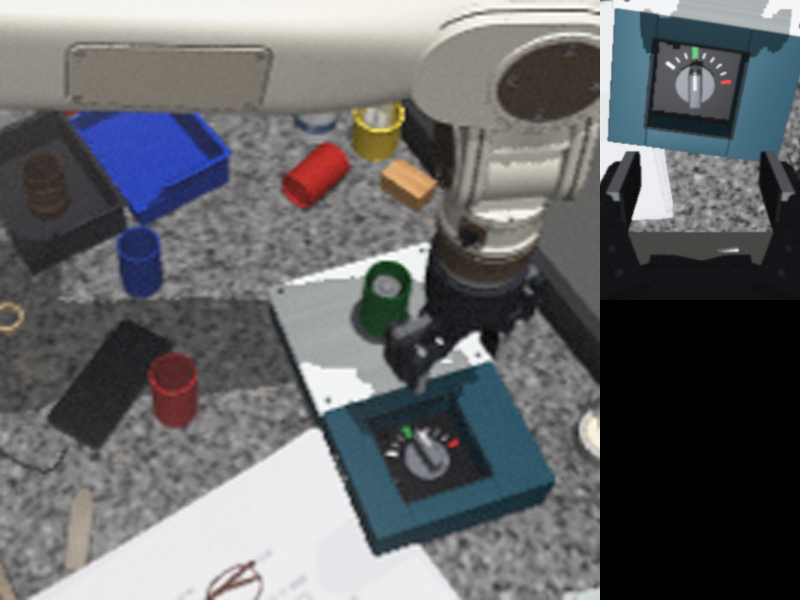

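Call:
jog_arm --motion '[{"x": 36, "y": -37, "z": 0, "spin": 0, "fingers": -1}, {"x": 72, "y": -74, "z": 10, "spin": 0, "fingers": -1}, {"x": 108, "y": -110, "z": 20, "spin": 0, "fingers": -1}, {"x": 144, "y": -146, "z": 28, "spin": 0, "fingers": -1}, {"x": 179, "y": -182, "z": 28, "spin": 0, "fingers": -1}, {"x": 179, "y": -182, "z": 28, "spin": 0, "fingers": -1}]'

```text
clock: 25.3
eef_pos: [0.4206, -0.0755, 0.1552]
tool_rot: [0.705, 0.709, -0.002, -0.003]
ft_force: [0.2, 0.2, 1.1]
grip_width: 0.0852
grasp_force: 0.0
```

```bash
cat >> h.py <<'E'
def blobs(c,col,amin=100):
    h=cv2.cvtColor(c['pixels'],cv2.COLOR_RGB2HSV)
    if col=='red': m=cv2.inRange(h,(0,130,40),(8,255,255))|cv2.inRange(h,(172,130,40),(180,255,255))
    else: m=cv2.inRange(h,(108,130,30),(128,255,255))
    n,l,s,ce=cv2.connectedComponentsWithStats(m)
    for i in range(1,n):
        if s[i,4]>amin:
            (r)=cv2.minAreaRect(np.argwhere(l==i)[:,::-1].astype(np.float32))
            print(col,'bbox',s[i].tolist(),'cen',ce[i].round(1),'rect',np.round(np.array([*r[0],*r[1],r[2]]),1))
E
python3 - <<'E'
from h import *
snap('wrist');c=snap('wrist','w8.png'); blobs(c,'red'); print(proj(c,[(.426,-.08,.07),(.426,-.08,0)]))
st(); shift((.426,-.08,.033))
c=snap('scene','s6.png'); blobs(c,'red',60); blobs(c,'blue',60)
ct=snap('top','t6.png'); blobs(ct,'red',40); blobs(ct,'blue',40)
for P in((.64,.083),(.461,.079)): print(proj(c,[(*P,.07),(*P,0)]).round(1).tolist(),proj(ct,[(*P,.07),(*P,0)]).round(1).tolist())
E
```

```text
red bbox [584, 0, 56, 28, 1271] cen [610.7  11.2] rect [611.5  13.5  55.   27.    0. ]
red bbox [293, 167, 56, 71, 2550] cen [320.2 204.5] rect [322.7 202.9  55.1  69.4  16.7]
[[323.43198765 209.83494018]
 [322.96576281 185.79408427]]
t 25.4 tcp [424.9 -77.5 156.6] x [-0.004  1.    -0.   ] y [ 1.     0.004 -0.001] w 0.0855 F [-0.2 -1.  -0.1] q6 [-0.18  0.16 -0.3   1.11 -0.    1.39]
shift [ -2.5   1.2 123.6] 
red bbox [254, 145, 25, 23, 306] cen [266.  157.2] rect [264.3 157.5  29.5  16.1  30.5]
red bbox [344, 178, 23, 22, 286] cen [354.7 188. ] rect [354.8 187.9  13.   22.9  48.4]
red bbox [23, 242, 25, 17, 192] cen [ 35.4 250.4] rect [ 35.2 250.7  14.1  24.7  76. ]
red bbox [299, 248, 16, 24, 282] cen [307.3 258.3] rect [306.5 259.5  23.   15.   90. ]
blue bbox [274, 166, 12, 20, 79] cen [279.  174.5] rect [279.  176.3  20.2   6.   71.6]
blue bbox [317, 176, 10, 18, 127] cen [321.2 184.2] rect [321.5 184.5  17.    9.   90. ]
red bbox [311, 163, 17, 25, 331] cen [319.1 175.2] rect [319.  175.1  24.8  14.1  80.5]
red bbox [178, 179, 63, 53, 2281] cen [209.3 204.5] rect [208.9 204.8  58.2  42.4  15.9]
red bbox [137, 353, 22, 33, 73] cen [146.3 369.9] rect [146.9 368.6   2.4  38.3  32.3]
blue bbox [240, 186, 59, 46, 2147] cen [268.9 206.6] rect [268.3 206.5  55.9  41.6   8.1]
blue bbox [305, 229, 9, 15, 56] cen [308.1 234.5] rect [307.3 234.9   4.9  15.7  26.6]
blue bbox [429, 330, 23, 36, 59] cen [439.9 347.3] rect [439.8 347.4   1.5  41.3  32.5]
[[345.2, 189.2], [344.5, 202.0]] [[322.4, 183.5], [322.3, 193.7]]
[[296.5, 209.9], [297.9, 222.4]] [[312.0, 234.9], [312.3, 243.5]]
```

Call:
jog_arm --motion '[{"x": -5, "y": 0, "z": 40, "spin": 0, "fingers": -1}, {"x": -5, "y": 0, "z": 80, "spin": 0, "fingers": -1}, {"x": -5, "y": 0, "z": 110, "spin": 0, "fingers": -1}, {"x": -5, "y": 0, "z": 123, "spin": 0, "fingers": -1}, {"x": -5, "y": 0, "z": 123, "spin": 0, "fingers": -0.4}, {"x": -5, "y": 0, "z": 123, "spin": 0, "fingers": 0.2}, {"x": -5, "y": 0, "z": 123, "spin": 0, "fingers": 1}, {"x": -5, "y": 0, "z": 123, "spin": 0, "fingers": 1}]'

```text
clock: 26.5
eef_pos: [0.4266, -0.0831, 0.0357]
tool_rot: [0.706, 0.708, 0.001, 0.001]
ft_force: [-0.2, -0.3, 6.6]
grip_width: 0.0463
grasp_force: 61.8
```

```bash
python3 - <<'E'
from h import *
st(); shift((.506,.376,.19),np.radians(84.5))
ct=camera('top'); cs=camera('scene')
print(ray(ct,[(319.1,175.2)],.026),ray(cs,[(354.7,188)],.026))
E
```

```text
t 26.5 tcp [426.6 -83.1  35.7] x [-0.003  1.    -0.001] y [1.    0.003 0.003] w 0.0463 F [-0.2 -0.3  6.6] q6 [-0.19  0.31 -0.47  0.79 -0.    1.38]
shift [ 458.7   81.3 -154.4] spin -84.3
[[0.69196272 0.10423917 0.026     ]] [[0.69039089 0.10344913 0.026     ]]
```

Call:
jog_arm --motion '[{"x": 0, "y": 0, "z": -55, "spin": 0, "fingers": 1}, {"x": 0, "y": 0, "z": -110, "spin": 0, "fingers": 1}, {"x": 20, "y": 4, "z": -155, "spin": -10, "fingers": 1}, {"x": 75, "y": 13, "z": -155, "spin": -20, "fingers": 1}, {"x": 130, "y": 23, "z": -155, "spin": -30, "fingers": 1}, {"x": 185, "y": 33, "z": -155, "spin": -40, "fingers": 1}, {"x": 240, "y": 43, "z": -155, "spin": -50, "fingers": 1}, {"x": 295, "y": 52, "z": -155, "spin": -60, "fingers": 1}]'

```text
clock: 27.6
eef_pos: [0.4766, 0.2144, 0.1897]
tool_rot: [0.254, 0.967, 0.0, 0.0]
ft_force: [0.6, -0.9, -1.1]
grip_width: 0.0464
grasp_force: 61.8
```

```bash
python3 - <<'E'
from h import *
st(); shift((.506,.376,.19),np.radians(84.5))
E
```

```text
t 27.6 tcp [476.6 214.4 189.7] x [-0.87   0.492 -0.001] y [0.492 0.87  0.001] w 0.0464 F [ 0.6 -0.9 -1.1] q6 [ 0.42  0.31 -0.02  1.25 -0.    0.94]
shift [ 53.9 155.2  -0.2] spin -24.0
```

Call:
jog_arm --motion '[{"x": 20, "y": 56, "z": 0, "spin": -10, "fingers": 1}, {"x": 40, "y": 112, "z": 0, "spin": -20, "fingers": 1}, {"x": 60, "y": 169, "z": 0, "spin": -24, "fingers": 1}, {"x": 60, "y": 169, "z": 0, "spin": -24, "fingers": 1}, {"x": 60, "y": 169, "z": 50, "spin": -24, "fingers": 1}, {"x": 60, "y": 169, "z": 100, "spin": -24, "fingers": 1}, {"x": 60, "y": 169, "z": 147, "spin": -24, "fingers": 1}, {"x": 60, "y": 169, "z": 147, "spin": -24, "fingers": 1}]'

```text
clock: 28.6
eef_pos: [0.5066, 0.3866, 0.0397]
tool_rot: [0.051, 0.999, -0.002, -0.002]
ft_force: [-0.5, -0.1, -1.0]
grip_width: 0.0458
grasp_force: 66.2
```

Call:
jog_arm --motion '[{"x": 0, "y": 0, "z": 1, "spin": 0, "fingers": -0.3}, {"x": 0, "y": 0, "z": 1, "spin": 0, "fingers": -0.3}, {"x": 0, "y": 0, "z": 1, "spin": 0, "fingers": -0.3}, {"x": 0, "y": 0, "z": -55, "spin": 0, "fingers": -0.3}, {"x": 0, "y": 0, "z": -110, "spin": 0, "fingers": -0.6}, {"x": 0, "y": 0, "z": -130, "spin": 0, "fingers": -1}]'

```text
clock: 29.35
eef_pos: [0.5103, 0.3903, 0.178]
tool_rot: [0.051, 0.999, 0.003, 0.003]
ft_force: [-0.0, 0.4, 0.2]
grip_width: 0.0837
grasp_force: 0.0
```

```bash
python3 - <<'E'
from h import *
st(); shift((.461,.078,.16),np.radians(97))
E
```

```text
t 29.35 tcp [510.3 390.3 178. ] x [-0.995  0.102 -0.006] y [0.102 0.995 0.006] w 0.0837 F [-0.   0.4  0.2] q6 [ 0.65  0.54  0.32  1.34 -0.    0.75]
shift [  17.4 -315.7   16. ] spin -12.8
```

Call:
jog_arm --motion '[{"x": 3, "y": -55, "z": 0, "spin": -6, "fingers": -1}, {"x": 6, "y": -110, "z": 0, "spin": -12, "fingers": -1}, {"x": 9, "y": -165, "z": 10, "spin": -12, "fingers": -1}, {"x": 12, "y": -220, "z": 16, "spin": -12, "fingers": -1}, {"x": 15, "y": -270, "z": 16, "spin": -12, "fingers": -1}, {"x": 17, "y": -316, "z": 16, "spin": -12, "fingers": -1}, {"x": 17, "y": -316, "z": 16, "spin": -12, "fingers": -1}]'

```text
clock: 30.22
eef_pos: [0.459, 0.0737, 0.1571]
tool_rot: [-0.051, 0.999, -0.0, 0.0]
ft_force: [-0.8, 0.5, -0.0]
grip_width: 0.0858
grasp_force: 0.0
```

```bash
python3 - <<'E'
from h import *
snap('wrist');c=snap('wrist','w9.png'); blobs(c,'blue'); print(proj(c,[(.461,.078,.07),(.461,.078,0)]))
st(); shift((.461,.078,.033))
E
```

```text
blue bbox [295, 160, 56, 69, 2378] cen [322.6 196.5] rect [320.4 194.4  67.4  55.   71.6]
blue bbox [377, 215, 185, 126, 15086] cen [467.7 270.4] rect [469.  282.  182.  125.3   3.3]
[[322.83158682 206.53417579]
 [322.21176361 183.13142457]]
t 30.32 tcp [459.9  76.1 157.1] x [-0.994 -0.106 -0.002] y [-0.106  0.994  0.001] w 0.0854 F [-0.3  0.9  0.4] q6 [ 0.16  0.22 -0.22  1.13  0.    0.06]
shift [ -1.1   1.7 124.1]
```

Call:
jog_arm --motion '[{"x": -1, "y": 1, "z": 30, "spin": 0, "fingers": -0.6}, {"x": -1, "y": 1, "z": 60, "spin": 0, "fingers": -0.6}, {"x": -1, "y": 1, "z": 100, "spin": 0, "fingers": -0.6}, {"x": -1, "y": 1, "z": 123, "spin": 0, "fingers": -0.6}, {"x": -1, "y": 1, "z": 123, "spin": 0, "fingers": -0.3}, {"x": -1, "y": 1, "z": 123, "spin": 0, "fingers": 0.2}, {"x": -1, "y": 1, "z": 123, "spin": 0, "fingers": 1}, {"x": -1, "y": 1, "z": 123, "spin": 0, "fingers": 1}]'

```text
clock: 31.32
eef_pos: [0.4611, 0.0775, 0.0342]
tool_rot: [-0.054, 0.999, 0.0, 0.001]
ft_force: [0.6, -0.2, -0.4]
grip_width: 0.0459
grasp_force: 61.4
```

```bash
python3 - <<'E'
from h import *
st(); shift((.535,.232,.17))
E
```

```text
t 31.32 tcp [461.1  77.5  34.2] x [-0.994 -0.108 -0.002] y [-0.108  0.994  0.   ] w 0.0459 F [ 0.6 -0.2 -0.4] q6 [ 0.17  0.37 -0.39  0.81  0.    0.06]
shift [ -90.4  145.6 -135.6]
```

Final z 3–4 mm above the grasp height.

Call:
jog_arm --motion '[{"x": 0, "y": 0, "z": -50, "spin": 0, "fingers": 1}, {"x": 0, "y": 0, "z": -100, "spin": 0, "fingers": 1}, {"x": -30, "y": 48, "z": -130, "spin": 0, "fingers": 1}, {"x": -60, "y": 97, "z": -130, "spin": 0, "fingers": 1}, {"x": -90, "y": 145, "z": -130, "spin": 0, "fingers": 1}, {"x": -90, "y": 145, "z": -100, "spin": 0, "fingers": 1}, {"x": -90, "y": 145, "z": -50, "spin": 0, "fingers": 1}, {"x": -90, "y": 145, "z": -5, "spin": 0, "fingers": 1}]'

```text
clock: 32.33
eef_pos: [0.5343, 0.2314, 0.0374]
tool_rot: [-0.054, 0.999, 0.0, 0.0]
ft_force: [0.0, 0.5, -0.6]
grip_width: 0.0465
grasp_force: 61.9
```

Call:
jog_arm --motion '[{"x": 0, "y": 0, "z": 0, "spin": 0, "fingers": 1}, {"x": 0, "y": 0, "z": 0, "spin": 0, "fingers": -0.4}, {"x": 0, "y": 0, "z": 0, "spin": 0, "fingers": -0.4}, {"x": 0, "y": 0, "z": 0, "spin": 0, "fingers": -0.4}, {"x": 0, "y": 0, "z": -55, "spin": 0, "fingers": -0.4}, {"x": 0, "y": 0, "z": -110, "spin": 0, "fingers": -0.6}, {"x": 0, "y": 0, "z": -150, "spin": 0, "fingers": -1}]'

```text
clock: 33.2
eef_pos: [0.5349, 0.2315, 0.1918]
tool_rot: [-0.054, 0.999, 0.001, 0.002]
ft_force: [-0.1, 0.0, -0.1]
grip_width: 0.084
grasp_force: 0.0
```

```bash
python3 - <<'E'
from h import *
st(); cs=snap('scene','s7.png'); ct=snap('top','t7.png'); blobs(cs,'red',60); blobs(cs,'blue',60); blobs(ct,'red')
h=cv2.cvtColor(cs['pixels'],cv2.COLOR_RGB2HSV)
a=cv2.resize(cv2.imread('pics/s7.png')[100:220,240:400],None,fx=5,fy=5,interpolation=cv2.INTER_CUBIC); cv2.imwrite('pics/s7c.png',a)
E
```

```text
t 33.2 tcp [534.9 231.5 191.8] x [-0.994 -0.107 -0.004] y [-0.107  0.994  0.001] w 0.084 F [-0.1  0.  -0.1] q6 [0.41 0.42 0.16 1.3  0.   0.3 ]
red bbox [250, 123, 44, 45, 1245] cen [271.5 145. ] rect [271.7 145.4  41.3  35.   65.8]
red bbox [344, 178, 22, 21, 283] cen [354.7 187.9] rect [354.8 187.9  12.9  22.9  48.4]
red bbox [23, 242, 25, 17, 194] cen [ 35.3 250.5] rect [ 34.8 250.6  13.4  26.8  63.4]
blue bbox [274, 153, 53, 52, 1629] cen [300.3 177.4] rect [300.6 176.5  49.3  38.   55.6]
red bbox [311, 163, 17, 25, 333] cen [319.  175.2] rect [319.  175.1  24.8  14.1  80.5]
red bbox [178, 179, 56, 44, 1838] cen [205.4 202. ] rect [207.5 204.3  55.3  41.8  15.3]
```

View pics/s7c.png

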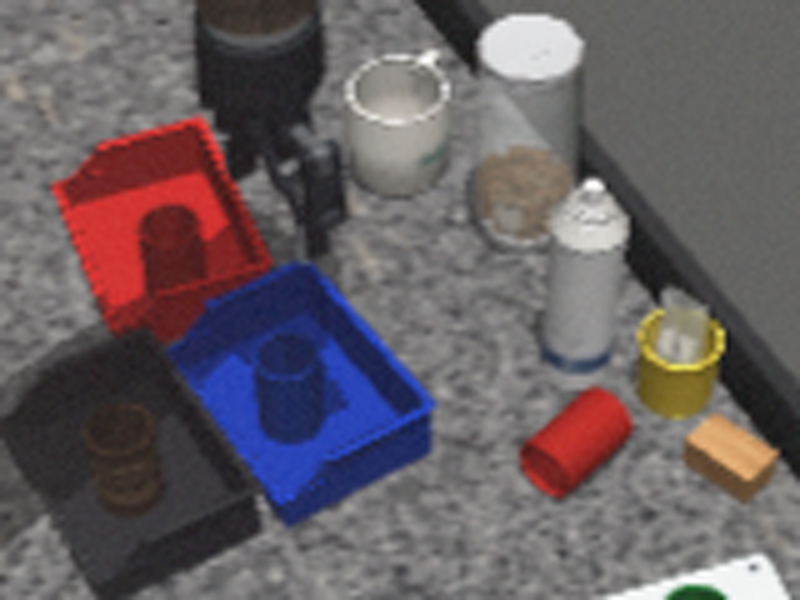

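```bash
python3 - <<'E'
from h import *
cs=camera('scene'); ct=camera('top')
a=ray(cs,np.array([(545,468),(605,412),(575,442)])/5+[240,100],.0235); print(a.round(3), np.degrees(np.arctan2(*(a[1]-a[0])[[1,0]])))
# model fit: silhouette of lying cylinder in both images
from scipy.optimize import minimize
def mask(c,box):
    h=cv2.cvtColor(c['pixels'],cv2.COLOR_RGB2HSV); m=cv2.inRange(h,(0,130,40),(8,255,255))|cv2.inRange(h,(172,130,40),(180,255,255))
    k=np.zeros_like(m); x,y,w,g=box; k[y:y+g,x:x+w]=m[y:y+g,x:x+w]; return k>0
ms=mask(cs,(338,170,36,36)); mt=mask(ct,(304,155,32,40))
th=np.linspace(0,2*np.pi,24)
def sil(c,p):
    x,y,an=p; u=np.array([np.cos(an),np.sin(an),0]); v=np.array([-np.sin(an),np.cos(an),0])
    P=np.array([[x,y,.0235]+s*.035*u+.0235*(np.cos(t)*v+np.sin(t)*np.array([0,0,1])) for s in(-1,1) for t in th])
    k=np.zeros((400,640),np.uint8); cv2.fillConvexPoly(k,cv2.convexHull((proj(c,P)*16).astype(np.int32)),1,shift=4); return k>0
def cost(p): return sum((sil(c,p)^m).sum() for c,m in((cs,ms),(ct,mt)))
best=min(((minimize(cost,(.69,.103,np.radians(d)),method='Nelder-Mead',options=dict(initial_simplex=[(.69,.103,np.radians(d)),(.70,.103,np.radians(d)),(.69,.113,np.radians(d)),(.69,.103,np.radians(d+12))]))) for d in range(0,180,20)),key=lambda r:r.fun)
x,y,an=best.x; print(best.fun,ms.sum(),mt.sum(),x,y,np.degrees(an)%180)
shift((x,y,.15),an+np.pi/2)
E
```

```text
[[0.662 0.092 0.024]
 [0.724 0.117 0.024]
 [0.692 0.103 0.024]] 21.85551626703703
77.0 286 333 0.6939020167696422 0.10603417648013069 23.313139110997735
shift [-144.6 -141.8   40.1] spin -17.1
```

Call:
jog_arm --motion '[{"x": -20, "y": -43, "z": 0, "spin": -6, "fingers": -0.5}, {"x": -40, "y": -86, "z": 10, "spin": -12, "fingers": -0.5}, {"x": -62, "y": -130, "z": 20, "spin": -17, "fingers": -0.5}, {"x": -90, "y": -135, "z": 30, "spin": -17, "fingers": -0.5}, {"x": -118, "y": -140, "z": 40, "spin": -17, "fingers": -0.5}, {"x": -141, "y": -142, "z": 40, "spin": -17, "fingers": -0.5}, {"x": -141, "y": -142, "z": 40, "spin": -17, "fingers": -0.5}]'

```text
clock: 34.28
eef_pos: [0.6894, 0.1047, 0.145]
tool_rot: [-0.201, 0.98, 0.0, -0.002]
ft_force: [-0.1, -0.3, 0.6]
grip_width: 0.0641
grasp_force: 0.0
```

```bash
python3 - <<'E'
from h import *
snap('wrist'); c=snap('wrist','w10.png'); blobs(c,'red')
an=np.radians(22.5);u=np.array([np.cos(an),np.sin(an),0]); v=np.array([-u[1],u[0],0]); C=np.array([.693,.1055,.0235])
P=[C+s*.035*u+.0235*(np.cos(t)*v+np.sin(t)*np.array([0,0,1])) for s in(-1,1) for t in np.linspace(0,6.28,30)]
q=proj(c,P); print('model',q.min(0),q.max(0),cv2.minAreaRect(q.astype(np.float32)))
st(); shift((.691,.1047,.010),an+np.pi/2)
E
```

```text
red bbox [611, 137, 29, 70, 1039] cen [629.8 176.4] rect [625.  171.5  69.   28.   90. ]
red bbox [294, 156, 51, 85, 3975] cen [318.  196.8] rect [319. 198.  84.  50.  90.]
model [292.67462002 155.06472524] [344.89401066 241.61904853] ((317.49774169921875, 198.26513671875), (52.189266204833984, 86.52693939208984), 1.9281827211380005)
t 34.38 tcp [688.4 105.  146.5] x [-0.919 -0.393  0.003] y [-0.393  0.919  0.001] w 0.0641 F [-0.6  0.5 -0.5] q6 [ 0.15  0.69  0.48  1.37  0.   -0.25]
shift [ -2.7  -1.4 136.5] spin 0.7
```

Model matches the image. Descend and grip.

Call:
jog_arm --motion '[{"x": -1, "y": -1, "z": 40, "spin": 0, "fingers": -0.5}, {"x": -1, "y": -1, "z": 80, "spin": 0, "fingers": -0.5}, {"x": -1, "y": -1, "z": 110, "spin": 0, "fingers": -0.5}, {"x": -1, "y": -1, "z": 132, "spin": 0, "fingers": -0.5}, {"x": -1, "y": -1, "z": 134, "spin": 0, "fingers": -0.2}, {"x": -1, "y": -1, "z": 134, "spin": 0, "fingers": 0.2}, {"x": -1, "y": -1, "z": 134, "spin": 0, "fingers": 1}, {"x": -1, "y": -1, "z": 134, "spin": 0, "fingers": 1}]'

```text
clock: 35.38
eef_pos: [0.6917, 0.1047, 0.0156]
tool_rot: [-0.201, 0.98, -0.0, 0.001]
ft_force: [-0.4, -0.4, -0.5]
grip_width: 0.0456
grasp_force: 61.2
```

```bash
python3 - <<'E'
from h import *
st(); shift((.58,.10,.20)); shift((.511,.463,.20),np.radians(-5.5))
E
```

```text
t 35.38 tcp [691.7 104.7  15.6] x [-0.919 -0.393 -0.002] y [-0.393  0.919 -0.   ] w 0.0456 F [-0.4 -0.4 -0.5] q6 [ 0.15  0.78  0.31  1.1   0.   -0.25]
shift [ 104.2   39.5 -184.6] 
shift [  24.8  400.4 -184.6] spin -61.3
```

Call:
jog_arm --motion '[{"x": 10, "y": 0, "z": -50, "spin": 0, "fingers": 1}, {"x": 30, "y": 10, "z": -100, "spin": 0, "fingers": 1}, {"x": 60, "y": 22, "z": -150, "spin": 0, "fingers": 1}, {"x": 104, "y": 40, "z": -185, "spin": -8, "fingers": 1}, {"x": 94, "y": 95, "z": -185, "spin": -18, "fingers": 1}, {"x": 83, "y": 150, "z": -185, "spin": -28, "fingers": 1}, {"x": 72, "y": 205, "z": -185, "spin": -38, "fingers": 1}, {"x": 60, "y": 260, "z": -185, "spin": -48, "fingers": 1}]'

```text
clock: 36.38
eef_pos: [0.5331, 0.3217, 0.2004]
tool_rot: [-0.584, 0.812, -0.0, 0.001]
ft_force: [1.4, 0.5, -1.6]
grip_width: 0.0453
grasp_force: 61.6
```

```bash
python3 - <<'E'
from h import *
st(); shift((.514,.463,.20),np.radians(-5.5))
E
```

```text
t 36.38 tcp [533.1 321.7 200.4] x [-0.318 -0.948 -0.001] y [-0.948  0.318 -0.001] w 0.0453 F [ 1.4  0.5 -1.6] q6 [ 0.54  0.5   0.3   1.37 -0.   -0.7 ]
shift [-127.9   63.     0.5] spin -13.0
```

Call:
jog_arm --motion '[{"x": -50, "y": 25, "z": 0, "spin": -6, "fingers": 1}, {"x": -95, "y": 47, "z": 0, "spin": -13, "fingers": 1}, {"x": -128, "y": 63, "z": 0, "spin": -13, "fingers": 1}, {"x": -128, "y": 63, "z": 0, "spin": -13, "fingers": 1}, {"x": -128, "y": 63, "z": 50, "spin": -13, "fingers": 1}, {"x": -128, "y": 63, "z": 100, "spin": -13, "fingers": 1}, {"x": -128, "y": 63, "z": 150, "spin": -13, "fingers": 1}, {"x": -128, "y": 63, "z": 175, "spin": -13, "fingers": 1}]'

```text
clock: 37.38
eef_pos: [0.5139, 0.4587, 0.0211]
tool_rot: [-0.67, 0.743, -0.0, -0.003]
ft_force: [-0.3, -0.2, -0.9]
grip_width: 0.0451
grasp_force: 61.6
```

Call:
jog_arm --motion '[{"x": 0, "y": 0, "z": 0, "spin": 0, "fingers": 1}, {"x": 0, "y": 0, "z": 0, "spin": 0, "fingers": -0.2}, {"x": 0, "y": 0, "z": 0, "spin": 0, "fingers": -0.25}, {"x": 0, "y": 0, "z": 0, "spin": 0, "fingers": -0.25}, {"x": 0, "y": 0, "z": -55, "spin": 0, "fingers": -0.25}, {"x": 0, "y": 0, "z": -110, "spin": 0, "fingers": -0.25}, {"x": 0, "y": 0, "z": -165, "spin": 0, "fingers": -0.25}]'

```text
clock: 38.25
eef_pos: [0.5151, 0.4616, 0.1919]
tool_rot: [-0.67, 0.742, -0.0, 0.001]
ft_force: [0.1, 1.1, 0.5]
grip_width: 0.0533
grasp_force: 0.0
```

```bash
python3 - <<'E'
from h import *
st(); snap('scene');cs=snap('scene','s8.png'); ct=snap('top','t8.png'); blobs(cs,'red',60); blobs(cs,'blue',60); blobs(ct,'red'); blobs(ct,'blue',60)
for nm,c in(('s',cs),('t',ct)): print(nm,proj(c,[(.514,.463,.03),(.508,.389,.073),(.508,.389,.038)]).round(1).tolist())
# outside colour: dark-red pixels relaxed, in the work area; drum green
h=cv2.cvtColor(cs['pixels'],cv2.COLOR_RGB2HSV); m=cv2.inRange(h,(60,120,20),(85,255,160)); n,l,s,ce=cv2.connectedComponentsWithStats(m); print([ (s[i].tolist()) for i in range(1,n) if s[i,4]>60])
print(proj(cs,[(.643,-.1165,.095)]))
# coarse red-darkness map of the red bin in the scene image
h=h[118:172,246:300]; v=h[...,2][::3,::3]; print('\n'.join(' '.join('%3d'%x for x in r) for r in v))
E
```

```text
t 38.25 tcp [515.1 461.6 191.9] x [-0.101 -0.995 -0.001] y [-0.995  0.101 -0.001] w 0.0533 F [0.1 1.1 0.5] q6 [ 0.73  0.66  0.55  1.46 -0.   -0.74]
red bbox [250, 124, 45, 44, 1241] cen [271.5 145. ] rect [271.5 145.6  40.8  35.5  65. ]
red bbox [23, 242, 25, 17, 193] cen [ 35.3 250.4] rect [ 34.8 250.6  13.4  26.8  63.4]
blue bbox [273, 152, 54, 53, 1639] cen [300.2 177.3] rect [300.5 176.5  49.4  38.   55.3]
blue bbox [243, 186, 56, 46, 1800] cen [273.1 205.6] rect [268.7 207.2  55.   41.8   6.7]
s [[268.8, 139.7], [273.4, 144.0], [274.4, 150.8]]
t [[198.6, 202.7], [217.6, 202.4], [219.6, 207.3]]
[[371, 217, 16, 25, 202], [487, 275, 153, 125, 3497], [412, 335, 26, 21, 173]]
[[378.3241624  229.33159161]]
129 158 107  81  82  81  78  77  83  79  97 112 146 136 132 126 131 123
109 145 103  82  80  80  85  76  76  79  80  88 135 172 105 123 108 121
116  96  78  94  81  83  80  88  82  88 131 136 128 187 168 133 125 122
120  84  77  76  78  85  99 135  83  96  96 103 193 141 142 159 132 119
 93  92  84  82  68  91 119 194 135  97  95 109 154 119 158 135 107 138
 84  70  87  79  97  94 1
[... 210 characters left out ...]
 130 116 173 108 104  98 198 207  90 178 115 108 114
 80  83  82 137 132 176 175 119  97 102  99 161 210 189  97 163 122 122
 89  85  85 146 137 209 209  89 137 112 142  79 211 212  90 206 132 116
 87  69  78 119 187 212 210 188  99 106 102  88 211 209 188 100 149 113
 88  77  73  87 210 210 210 210  96 105 100  91 211 214 203  91 166 155
 84  93  86 151 147 206 207 211  95 125 209 148  96  92 145 149  99  98
 84  91  94 146 106 219 207 207 144  94 104 106 208  85  97  97  99 101
 74  81 114 132 131 218 210 155 126 117 117 105  97  98  95  98  97 111
 74 134 139 113 135  83  93  60  87 115  99 107 105  97  96 115 171 159
 85 122 126 122  82  69  43  40  49 115  91  98  95 128 181 145  86  93
```

Call:
jog_arm --motion '[{"x": 0, "y": 0, "z": -20, "spin": 0, "fingers": -0.25}, {"x": 0, "y": 0, "z": -20, "spin": 0, "fingers": -0.25}, {"x": 0, "y": 0, "z": -20, "spin": 0, "fingers": -0.25}, {"x": 0, "y": 0, "z": -20, "spin": 0, "fingers": -0.25}]'

```text
clock: 38.9
eef_pos: [0.5147, 0.4611, 0.2078]
tool_rot: [-0.67, 0.742, -0.0, -0.001]
ft_force: [0.6, 0.0, -0.2]
grip_width: 0.0531
grasp_force: 0.0
```

```bash
python3 -c "
from h import *
print(bot.job_done())"
```

```text
the job is handed in; nothing more can be done
None
```

I handed the job in at about 39 s, with no verdict returned: dial off first, worn sleeve in the scrap bin, green sleeve home on the drum, dial at the green mark, both red sleeves (one lying down, placement checked only by image code) and the one blue sleeve in their bins, and the spray can upright when last seen.

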